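# Pack the under-sink organiser in layers

### The job

Pack the grey organiser under the sink in layers. First slide the cardboard carton along the shelf, without lifting or tipping it, through the organiser's open front until it is fully home against the back wall; then lift the divider plate straight up from between the two tubs that interlock with it and lay it flat on the organiser's ledges above the carton, its down-turned apron at the open front; last, stand the scrub brush on the divider, bristles down, beside the divider's grip and lying front to back. Set the divider and the brush down rather than dropping them, and leave everything else where it is.

Things in the scene. Friction and masses are not known exactly. Their poses are not given: they have to be found in the camera images.
- organiser: Grey organiser fixed to the shelf: 8 mm side and back walls, no floor, open on top and at the front (its -x side, facing roughly world -y). Origin on the shelf surface; x runs front to back, y across. Side walls' inner faces at y = +-75 mm, front at x = -75, then flared outwards to x = -98, y = +-95; back wall's inner face at x = +65. Walls 80 mm high, side walls only 60 mm for x < -2.
- ledges (a point): Point in the organiser's middle (x = y = 0) at the height of its ledges' top, 56 mm above the shelf; axes as the organiser's. The ledges, 15 mm wide and 6 mm thick, run along both side walls and the back wall, leaving 120 mm between the side ledges. The carton passes below them with 4 mm headroom; the divider rests on them.
- carton_mid (a point): Centre of a closed cardboard carton, 120 (its x) by 100 (its y) by 46 mm high, about 0.4 kg, flat on the shelf before the organiser's open front, +x end towards it, up to 0.25 rad askew and 18 mm off its middle line, about 175 to 215 mm from its origin. Home against the back wall, its centre is at x = +5 mm of the organiser.
- divider_grip (a point): Centre of the grip rib of the grey divider (0.18 kg): rib 70 mm long (x), 14 thick (y), 32 high, on the middle of a 135 (x) by 140 (y) by 5 mm plate; this point is 21 mm above the plate's underside, which starts level 30 mm above the shelf. Lay it with x along the organiser's x, this point at x = -7.5, y = 0, 21 mm above the ledges: 5 mm play to the back and side walls.
- divider_apron (a point): Middle of the divider's apron, which hangs 25 mm down below the plate's -x edge, 100 mm wide (y), 5 mm thick; 65 mm from the rib's centre towards the divider's -x, 33.5 mm lower. Axes as the divider's. It goes at the organiser's open front, in front of the carton.
- stand: White plinth fixed to the shelf, 100 by 100 by 30 mm high, under the divider at the start, centre below centre, axes alike. Origin at the centre of its underside.
- brush_grip (a point): Centre of the bow handle of a wooden scrub brush (0.2 kg) standing bristles down: 120 long (x), 50 wide (y), 78 mm high. Handle bar 100 long, 20 wide (y), 18 thick, 69 mm above the underside; block below it up to 40 mm. It fits either side of the divider's rib, in a 68 mm wide space centred at y = +-41 mm of the organiser; there this point is 130 mm above the shelf.
- tub_a: White lidded tub, 110 (x) by 70 (y) by 38 mm high, 0.5 kg, loose, at the divider's +y side. An upright key on it, 24 mm wide and up to 44 mm above the shelf, stands in a 30 mm wide, 12 mm deep notch in the middle of the divider's side (3 mm play). Bystander. Origin at the centre of its underside.
- tub_b: The like tub, with its key, at the divider's -y side. Bystander. Origin at the centre of its underside.
- soap_dish: White ceramic soap dish, 110 by 70 by 26 mm, near the brush; they may have changed places. Bystander. Origin at the centre of its underside.
- spray_bottle: Closed blue plastic spray bottle, 74 mm thick, 210 mm high, left of the organiser. Bystander. Origin at the centre of its underside.
- paste_jar: White plastic jar, 90 mm thick, 80 mm high, beyond the organiser, to the left. Bystander. Origin at the centre of its underside.
Things that resemble listed ones, but are neither listed nor needed, are in the scene too. Leave any yellow look-alike of the part that bears divider_grip alone. What is shaped like the part that bears brush_grip but purple or yellow is not meant.

How it is judged (in metres and radians):
On the way, in this order (a step that is already met when the one before it is completed fails the run):
1. the carton is fully home in the bottom of the organiser (end within 8 mm of the back wall) (x of carton_mid in the frame of organiser between -0.003 and 0.012 m and y of carton_mid in the frame of organiser between -0.03 and 0.03 m and height (world z) of carton_mid below 0.028 m and angle between the x axis of carton_mid and the x axis of organiser, either way round below 0.12 rad), for 0.2 s.
2. the divider lies flat on the ledges above the carton, apron at the front, let go (all of step 1 and z of divider_grip in the frame of organiser between 0.073 and 0.081 m and x of divider_grip in the frame of organiser between -0.022 and 0.002 m and y of divider_grip in the frame of organiser between -0.009 and 0.009 m and angle between divider_grip's own z axis and vertical below 0.05 rad and angle between the x axis of divider_grip and the x axis of organiser, either way round below 0.15 rad and x of divider_apron in the frame of organiser below -0.05 m and contact force between the fingers and divider below 0.2 N), for 0.2 s.
At the end, for the whole second after the job is handed in: Carton flat on the shelf, within 8 mm of the back wall and squared; divider level on the ledges, within 9 mm of the middle, apron at the front; brush upright on the divider, either side of the rib, front to back within 0.3 rad, handle within 25 mm of mid-depth; all released and at rest (all of step 1 and z of divider_grip in the frame of organiser between 0.073 and 0.081 m and x of divider_grip in the frame of organiser between -0.022 and 0.002 m and y of divider_grip in the frame of organiser between -0.009 and 0.009 m and angle between divider_grip's own z axis and vertical below 0.05 rad and angle between the x axis of divider_grip and the x axis of organiser, either way round below 0.15 rad and x of divider_apron in the frame of organiser below -0.05 m and z of brush_grip in the frame of organiser between 0.125 and 0.136 m and x of brush_grip in the frame of organiser between -0.03 and 0.02 m and (y of brush_grip in the frame of organiser between 0.015 and 0.06 m or y of brush_grip in the frame of organiser between -0.06 and -0.015 m) and angle between brush_grip's own z axis and vertical below 0.1 rad and angle between the x axis of brush_grip and the x axis of organiser, either way round below 0.3 rad and linear speed of each of carton, divider, brush below 0.02 m/s); the robot touches nothing.
It fails at once if the carton is lifted more than 15 mm or tipped (height (world z) of carton_mid above 0.038 m or angle between carton_mid's own z axis and vertical above 0.2 rad).
It fails at once if the divider is dragged sideways (20 mm) before it has been lifted clear (20 mm) of its neighbours (height (world z) of divider_grip below 0.071 m and horizontal distance between divider_grip and stand above 0.02 m).
It fails at once if the divider or the brush is dropped (falls free at over 0.6 m/s) ((linear speed of divider above 0.6 m/s and contact force between the fingers and divider below 0.1 N) or (linear speed of brush above 0.6 m/s and contact force between the fingers and brush below 0.1 N)).
It fails at once if a bystander is moved by more than 30 mm or tipped over (distance of any of soap_dish, spray_bottle, paste_jar, tub_a, tub_b from where it was at the start of the episode above 0.03 m or angle between any of soap_dish, spray_bottle, paste_jar, tub_a, tub_b's own z axis and vertical above 0.5 rad).
It also fails if it takes over 72 s, if anything falls off the work surface, if the arm or the gripper's body presses on something with over 40 N, if the wrist force passes 120 N, or if a joint passes its speed limit or range.

### The arm

A 6-joint arm with a two-finger parallel gripper is mounted at the origin on the work surface. World frame = base frame: x ahead of the robot, y to its left, z up, the work surface at z = 0. Lengths are in m, angles in degrees, forces in N, time in s.
With the tool pointing down it reaches from about 0.375 to 0.9 m from the base axis. Payload 3.1 kg.
Tool frame: the origin (TCP) lies at the very end of the fingers, on their centre line; the grasp point (between the pads) lies 19 mm behind it (bot.grip_point_offset is the distance from the TCP to the grasp point, in m); z points along the fingers, x is the direction in which the jaws open and shut, and the axes are right-handed (so a half turn about z gives the same grasp; the last joint's range is limited). The gripper opens to 87 mm and grips with 3 to 60 N. Pads are 19 mm wide; open, the fingers measure 117 mm over their backs; the gripper's body (75 mm by 190 mm) begins 51 mm behind the grasp point.
Start: joints at [65.632, 30.224, 82.088, -0, 67.689, -10.227], TCP at [0.153, 0.606, 0.223] pointing down, gripper open.
Joint ranges: [-176.69, 176.69], [-43.24, 126.21], [12.49, 139.97], [-82, 262], [0, 151.66], [-163.58, 163.58]. Speed limits (degrees/s): [159.86, 159.86, 180, 180, 180, 180].

### API

Orientations are given as a 3x3 rotation matrix whose columns are the frame's x, y, z axes.
In Python, from rig import bot, capture, recognise, place_of gives the robot as it stands.
- The arm moves only by the tool send_rows, never from a script. Its argument "motion" is a list of rows, each a list of 2 entries, a list of its own where there are three numbers: the shift along the tool's x, y, z in mm, then the turn about the tool's z in rad. A call has exactly 5 rows; each row shifts and turns the pose as measured when the row begins, along the tool's axes as they then stand; what a row does not reach is not made up. A row lasts 1/12 s, in which the tool goes at most 41.7 mm and 7.16 degrees, less where a joint would pass 70% of its speed; a pose out of reach is approached as far as the arm can. A call with a gripper value outside its range is refused whole. "gripper" is the closure, from 0 (fully open) to 1 (shut), set as the call begins (left out, the last holds). The fingers move at their own pace and stop on an object; the grip force is fixed at half the most. Time passes only in rows, so rows that do not move let the fingers close, or fill a call up. It gives the time, the measured TCP pose, the force and the opening at its end, in the units of the state.
- bot.read_state(): the state, without advancing time (a new reading comes with each control period).
- capture(name): name is "scene" or "side" or "wrist"; returns a dict with "image" (480x640x3 uint8, blue, green, red), "fx", "fy", "cx", "cy" (pixels), "dist_coeffs" ([k1, k2, p1, p2, k3] as OpenCV has them; the pictures are not rectified), "rvec" (rotation vector, rad) and "tvec" (3), from world to camera coordinates, as OpenCV has them. Camera axes: x right, y down, z forward; pixel columns grow to the right and rows downward; lengths in m; the calibration is good to about 2 mm. A picture is of the moment at which its call begins. There is no depth.
- bot.hand_in(): hands the job in, once; it reports no verdict.
Trained networks look in the newest picture that a camera, given by its name, has taken for a name from the list of things; names that differ only in an ending like _2 or _b are one class to them, and where a whole thing is asked for, a point or a joint stands for the part that bears it (a point fixed in the world has none). Each returns a list of dicts, best first, with "p" (0 to 1); they miss things now and then, are a little off and sometimes report something else, mostly with a low value. They report only what shows in the picture. A call takes as long as a camera call. They do not tell look-alikes from the thing itself.
- recognise(camera, target): "xy" ([column, row] in pixels, amid what is visible of it).
- place_of(camera, target): "xy" ([column, row] in pixels: a listed point, or the origin of a listed thing).
The state is a dict: "time_s": time; "joint_positions": joint angles; "qvel": joint speeds; "tau": joint torques, N m; "position": TCP position; "tcp_rot": TCP orientation; "force": force on the tool from outside, world axes, zero at the start; "moment": the same for the moment, N m; "opening": opening from 0.0 (shut) to 1.0 (fully open).
Only numpy, scipy, OpenCV 4.12 (cv2) and the standard library are available. Lean on these libraries where they do the work, as an engineer would, in place of code of your own. Each camera call takes 0.05 s, during which the arm holds its last target.

## Working session

There is one attempt and no reset: what is moved stays moved. The work goes in short steps, Python scripts to look and compute and a tool call to move; the robot and the scene stay as the last step left them, time stands still between calls to the robot, and variables do not carry over. Pictures are saved under pics/ and viewed, and the job is handed in when it is done.

Besides the shell and the picture viewer there is one more tool, called in YAML: its name, and indented under it one key for each argument. send_rows: Moves the arm, as the interface text tells. Its arguments: {"type":"object","properties":{"motion":{"type":"array","items":{"type":"array"}},"gripper":{"type":"number"}},"required":["motion"]}

```bash
ls; mkdir -p pics
cat > h.py <<'E'
import numpy as np, cv2
from rig import bot, capture, recognise, place_of
def cam(c):
    K=np.array([[c['fx'],0,c['cx']],[0,c['fy'],c['cy']],[0,0,1.]]); R=cv2.Rodrigues(np.array(c['rvec'],float))[0]
    return K,np.array(c['dist_coeffs'],float),R,np.array(c['tvec'],float).ravel()
def ray(c,xy):
    K,d,R,t=cam(c); u=cv2.undistortPoints(np.array([[xy]],float),K,d)[0,0]
    return -R.T@t, R.T@np.array([u[0],u[1],1])
def atz(c,xy,z):
    o,v=ray(c,xy); return o+v*(z-o[2])/v[2]
def proj(c,P):
    K,d,R,t=cam(c); return cv2.projectPoints(np.array(P,float).reshape(-1,3),cv2.Rodrigues(R)[0],t,K,d)[0][:,0]
def tri(obs):
    A=np.zeros((3,3));b=np.zeros(3)
    for c,xy in obs:
        o,v=ray(c,xy);v=v/np.linalg.norm(v);M=np.eye(3)-np.outer(v,v);A+=M;b+=M@o
    return np.linalg.solve(A,b)
E
python3 - <<'E'
from h import *
import pickle
C={n:capture(n) for n in ("scene","side","wrist")}
pickle.dump(C,open('c0.pkl','wb'))
for n,c in C.items():
    cv2.imwrite(f'pics/{n}0.png',c['image']); K,d,R,t=cam(c); print(n,(-R.T@t).round(3),c['fx'])
for n in C:
  for tg in ("organiser","ledges","carton_mid","divider_grip","divider_apron","stand","brush_grip","tub_a","soap_dish","spray_bottle","paste_jar"):
    print(n,tg,[(np.round(r['xy']).tolist(),round(r['p'],2)) for r in place_of(n,tg)][:4])
s=bot.read_state();print(s['time_s'],s['position'],s['tcp_rot'],s['force'])
E
```

```text
pics
scene [1.056 0.765 1.045] 457.9945159871963
side [0.288 0.769 0.793] 472.23447474580774
wrist [0.078 0.625 0.385] 336.03155036702736
scene organiser [([316.0, 340.0], 0.83), ([212.0, 242.0], 0.41)]
scene ledges [([315.0, 327.0], 0.61)]
scene carton_mid [([268.0, 300.0], 0.73)]
scene divider_grip [([232.0, 215.0], 0.88), ([175.0, 212.0], 0.75)]
scene divider_apron [([186.0, 215.0], 0.91), ([224.0, 214.0], 0.64)]
scene stand [([240.0, 226.0], 0.5)]
scene brush_grip [([338.0, 260.0], 0.89), ([422.0, 265.0], 0.74), ([380.0, 293.0], 0.67)]
scene tub_a [([212.0, 244.0], 0.93), ([261.0, 214.0], 0.67)]
scene soap_dish [([303.0, 249.0], 0.93), ([315.0, 341.0], 0.54), ([235.0, 219.0], 0.22)]
scene spray_bottle [([407.0, 377.0], 0.73)]
scene paste_jar [([352.0, 403.0], 0.82), ([236.0, 230.0], 0.33)]
side organiser [([218.0, 328.0], 0.71)]
side ledges []
side carton_mid [([236.0, 254.0], 0.94)]
side divider_grip [([285.0, 144.0], 0.8), ([310.0, 184.0], 0.51)]
side divider_apron [([318.0, 171.0], 0.75), ([290.0, 144.0], 0.68)]
side stand [([310.0, 188.0], 0.65)]
side brush_grip [([327.0, 272.0], 0.88), ([406.0, 352.0], 0.68), ([310.0, 341.0], 0.62), ([272.0, 180.0], 0.37)]
side tub_a [([351.0, 186.0], 0.79), ([276.0, 182.0], 0.78), ([312.0, 183.0], 0.37)]
side soap_dish [([338.0, 246.0], 0.77), ([326.0, 273.0], 0.5), ([164.0, 406.0], 0.45)]
side spray_bottle []
side paste_jar [([165.0, 406.0], 0.82), ([338.0, 246.0], 0.65)]
wrist organiser []
wrist ledges []
wrist carton_mid []
wrist divider_grip []
wrist divider_apron []
wrist stand []
wrist brush_grip []
wrist tub_a []
wrist soap_dish []
wrist spray_bottle []
wrist paste_jar []
1.8 [0.1526548  0.60605918 0.22255069] [[ 2.44324659e-01  9.69693488e-01 -1.22990273e-05]
 [ 9.69693488e-01 -2.44324660e-01 -1.07853120e-05]
 [-1.34634025e-05 -9.29116897e-06 -1.00000000e+00]] [-0.87232683  0.33185415 -0.13222487]
```

View pics/scene0.png

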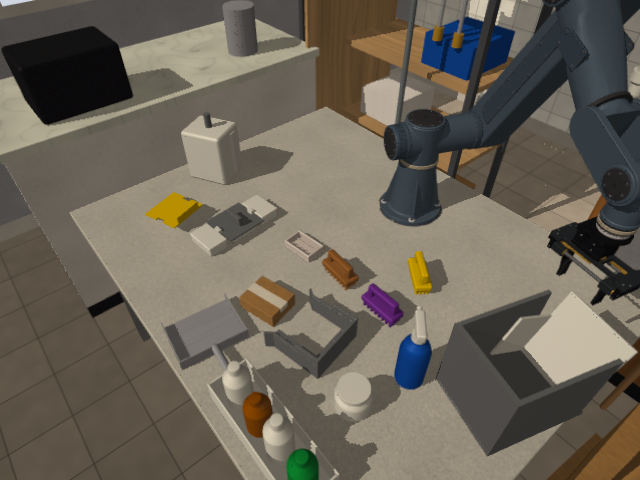

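View pics/side0.png

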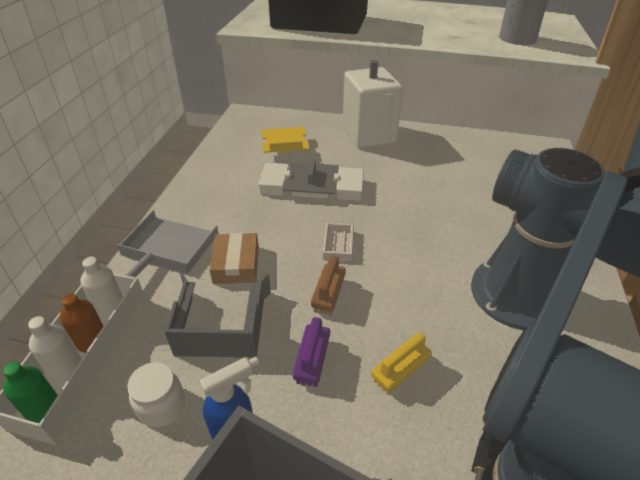

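View pics/wrist0.png

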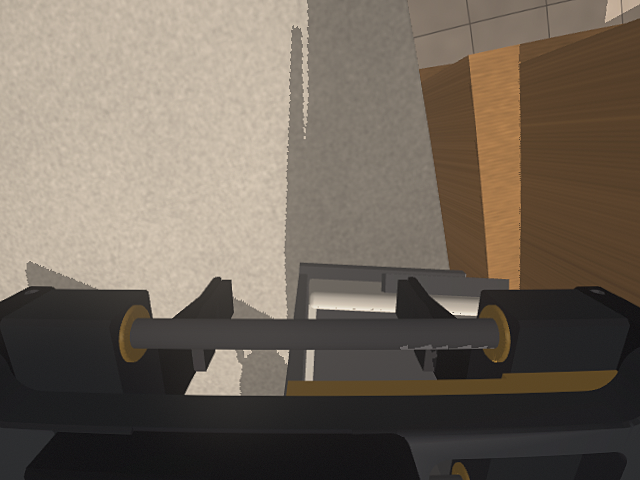

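```bash
cat > crop.py <<'E'
import pickle,cv2,sys
C=pickle.load(open(sys.argv[1],'rb'))
n,x0,y0,w,h,s,o=sys.argv[2],*map(int,sys.argv[3:8]),sys.argv[8]
im=C[n]['image'][y0:y0+h,x0:x0+w]; im=cv2.resize(im,None,fx=s,fy=s,interpolation=cv2.INTER_CUBIC)
for k in range(0,w,10):
    cv2.line(im,(k*s,0),(k*s,6 if k%20 else 12),(0,0,255),1)
    if k%20==0: cv2.putText(im,str(x0+k),(k*s,22),0,.35,(0,0,255),1)
for k in range(0,h,10):
    cv2.line(im,(0,k*s),(6 if k%20 else 12,k*s),(0,0,255),1)
    if k%20==0: cv2.putText(im,str(y0+k),(14,k*s+4),0,.35,(0,0,255),1)
cv2.imwrite(o,im)
E
python3 crop.py c0.pkl scene 230 260 140 120 5 pics/a1.png
python3 crop.py c0.pkl side 150 220 130 150 4 pics/a2.png
python3 crop.py c0.pkl scene 180 185 110 75 7 pics/a3.png
python3 crop.py c0.pkl side 250 140 130 70 6 pics/a4.png
```

```text
(no output)
```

View pics/a1.png

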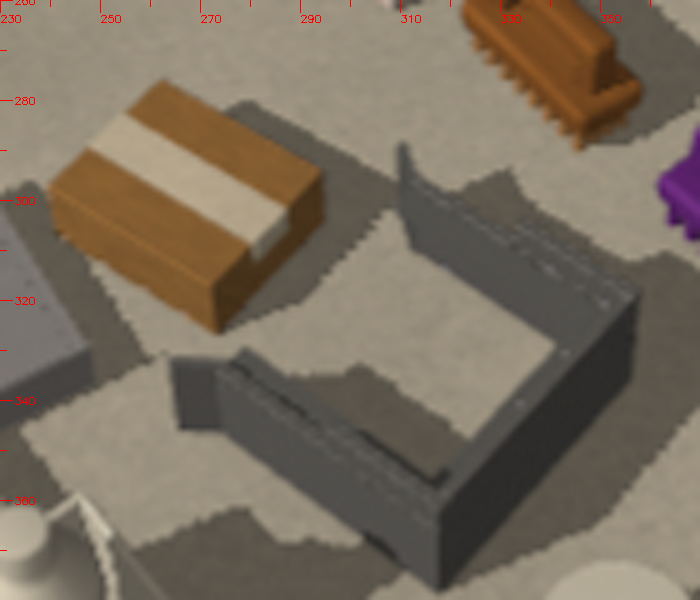

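View pics/a2.png

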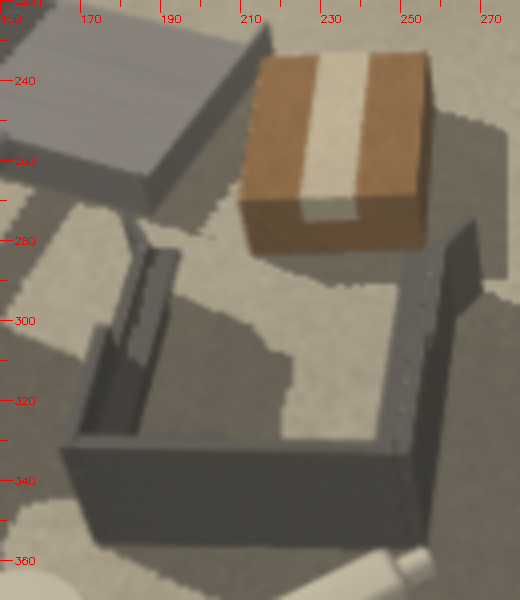

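View pics/a3.png

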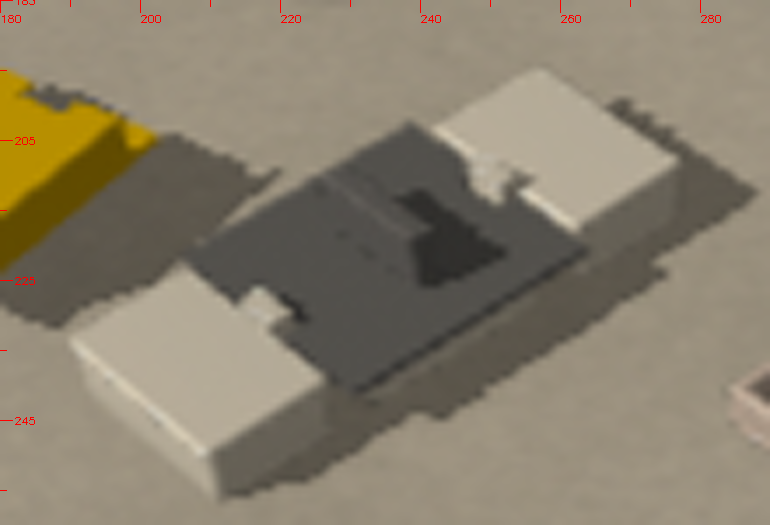

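View pics/a4.png

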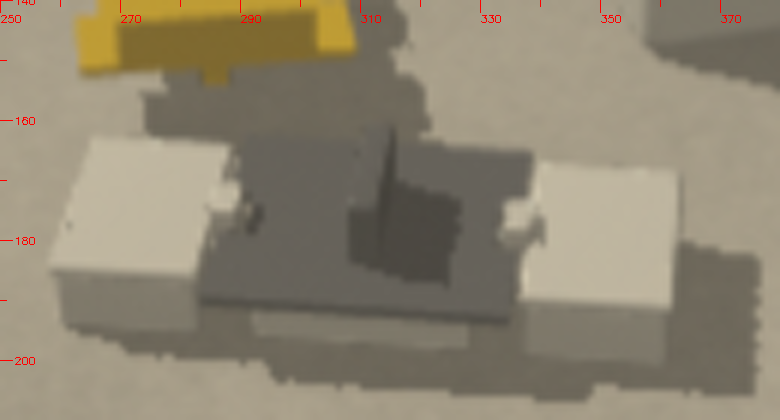

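```bash
cat > fit.py <<'E'
from h import *
from scipy.optimize import least_squares
def fit(C,obs,x0,z0=0):
    # obs: list (cam,(x,y,z) local, (u,v)); pose x,y,yaw
    def f(p,full=False):
        c,s=np.cos(p[2]),np.sin(p[2]);r=[]
        for n in set(o[0] for o in obs):
            L=np.array([o[1] for o in obs if o[0]==n],float);uv=np.array([o[2] for o in obs if o[0]==n],float)
            W=np.c_[p[0]+c*L[:,0]-s*L[:,1],p[1]+s*L[:,0]+c*L[:,1],L[:,2]+z0]
            r.append(proj(C[n],W)-uv)
        if full: return {n:q.round(1).tolist() for n,q in zip(set(o[0] for o in obs),r)}
        return np.concatenate(r).ravel()
    s=least_squares(f,x0,loss='soft_l1',f_scale=1.0); return s.x,f(s.x,True)
E
cat > f0.py <<'E'
from fit import *; import pickle
C=pickle.load(open('c0.pkl','rb'))
mm=lambda *a:np.array(a)/1000
org=[('scene',mm(73,83,80),(357,319)),('scene',mm(73,-83,80),(317.5,361)),('scene',mm(73,-83,0),(318,378)),('scene',mm(73,83,0),(356,336)),
('scene',mm(-98,-97,60),(264,331)),('scene',mm(-98,-97,0),(266,346)),('scene',mm(-98,97,60),(310,288)),
('side',mm(73,-83,80),(165,332)),('side',mm(73,-83,0),(174,356)),('side',mm(73,83,0),(256,356)),('side',mm(-98,97,60),(268,275)),('side',mm(-98,97,0),(270,292))]
car=[('scene',mm(60,50,46),(294.5,295)),('scene',mm(60,-50,46),(273,316.5)),('scene',mm(-60,50,46),(262,276)),('scene',mm(-60,-50,46),(240,298)),('scene',mm(60,-50,0),(274,326)),
('side',mm(60,50,46),(254,268)),('side',mm(60,-50,46),(210,270)),('side',mm(-60,50,46),(254,233)),('side',mm(-60,-50,46),(215,234)),('side',mm(60,-50,0),(213,284)),('side',mm(60,50,0),(255,282))]
div=[('scene',mm(67.5,70,35),(262.5,221)),('scene',mm(67.5,-70,35),(230,240)),('scene',mm(-67.5,70,35),(238,202.5)),('scene',mm(-67.5,-70,35),(205,221)),
('side',mm(67.5,-70,35),(283,190)),('side',mm(67.5,70,35),(333,193)),('side',mm(-67.5,70,35),(337,165)),('side',mm(-67.5,-70,35),(289,162.5))]
P={}
for n,o in (('org',org),('car',car),('div',div)):
    c0=atz(C['side'],np.mean([q[2] for q in o if q[0]=='side'],0),0.03)
    p,r=fit(C,o,[c0[0],c0[1],1.57]); print(n,p.round(4),np.degrees(p[2]).round(1),r); P[n]=p
pickle.dump(P,open('P.pkl','wb'))
o=P['org'];c,s=np.cos(o[2]),np.sin(o[2])
d=P['car'][:2]-o[:2];print('carton in org',c*d[0]+s*d[1],-s*d[0]+c*d[1],P['car'][2]-o[2])
q=atz(C['side'],(314,161),.067);print('rib far end',q)
for uv,n in (((338,260),'scene'),((327,272),'side')): print('brush',atz(C[n],uv,.069))
print(tri([(C['scene'],(338,260)),(C['side'],(327,272))]),tri([(C['scene'],(232,215)),(C['side'],(310,184))]),tri([(C['scene'],(268,300)),(C['side'],(236,254))]))
E
python3 f0.py
python3 crop.py c0.pkl scene 310 230 60 70 8 pics/b1.png
python3 crop.py c0.pkl side 300 220 60 100 6 pics/b2.png
```

```text
org [0.6145 0.2255 1.7761] 101.8 {'scene': [[1.0, -1.5], [0.4, 0.8], [-0.1, 1.1], [0.2, -0.5], [-1.6, 1.6], [-1.8, -0.2], [0.2, -0.6]], 'side': [[-0.9, -0.3], [-0.8, 0.2], [0.8, 1.3], [1.0, -2.0], [0.9, -0.3]]}
car [0.6439 0.046  1.8506] 106.0 {'scene': [[0.3, -1.6], [-0.4, 0.7], [-0.3, -0.7], [-1.0, -0.6], [-0.2, 1.4]], 'side': [[0.7, 0.3], [-0.9, 0.4], [2.3, -0.7], [-0.6, 0.2], [-0.7, 0.6], [1.5, 0.4]]}
div [ 0.5409 -0.293   1.678 ] 96.1 {'scene': [[0.7, -0.6], [-0.1, 1.3], [-0.2, 0.1], [-0.1, 0.7]], 'side': [[-1.1, -0.4], [0.5, -0.3], [0.3, -0.0], [0.4, -0.3]]}
carton in org -0.1817004890483047 0.00774902264905122 0.07450804755268448
rib far end [ 0.53787398 -0.32566815  0.067     ]
brush [0.41503237 0.08608545 0.069     ]
brush [0.4171191 0.0892089 0.069    ]
[0.41675485 0.08859884 0.07029587] [ 0.5379477  -0.30279134  0.02755279] [0.6424892  0.04488328 0.0291227 ]
```

View pics/b1.png

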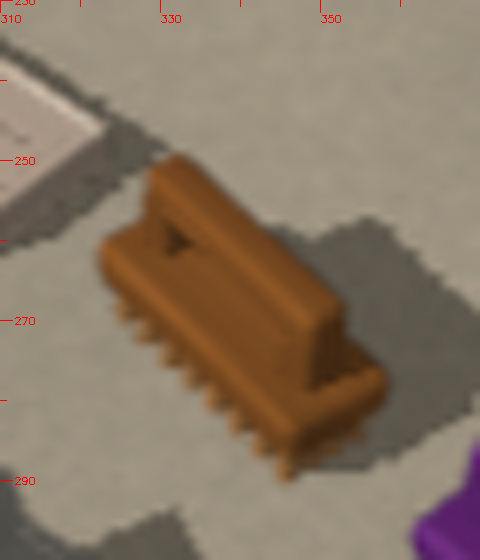

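View pics/b2.png

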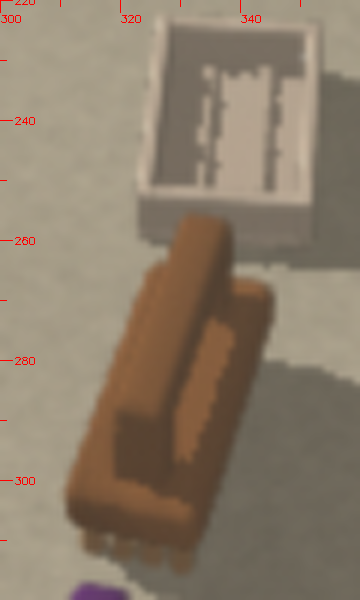

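```bash
cat > plan.py <<'E'
from h import *; import pickle,sys
P=pickle.load(open('P.pkl','rb'))
def plan(pos,head,n=5,step=40,s=None,q=True):
    s=s or bot.read_state(); p=np.array(s['position']);R=np.array(s['tcp_rot'])
    h=np.arctan2(R[1,0],R[0,0]); print('now t%.2f'%s['time_s'],p.round(4),'head %.2f'%np.degrees(h),'open %.3f'%s['opening'],'F',np.round(s['force'],1))
    rows=[]
    for i in range(n):
        X=np.array([np.cos(h),np.sin(h),0]);Z=np.array([0,0,-1.]);Y=np.cross(Z,X);d=np.array(pos)-p
        m=np.linalg.norm(d); d*=min(1,step/1000/max(m,1e-9))
        dh=(np.radians(head)-h+np.pi)%(2*np.pi)-np.pi; dh=np.clip(dh,-.12,.12)
        rows.append([[round(float(v)*1000,1) for v in (d@X,d@Y,d@Z)],round(float(-dh),3)])
        p=p+d;h=h+dh
    print(rows,'left',round(np.linalg.norm(np.array(pos)-p)*1000,1))
def orgp(x,y,z):
    o=P['org'];c,s=np.cos(o[2]),np.sin(o[2]);return [o[0]+c*x-s*y,o[1]+s*x+c*y,z]
OH=np.degrees(P['org'][2])-90
def inorg(p):
    o=P['org'];c,s=np.cos(o[2]),np.sin(o[2]);d=np.array(p)[:2]-o[:2];return [round(1000*(c*d[0]+s*d[1]),1),round(1000*(-s*d[0]+c*d[1]),1)]
E
python3 - <<'E'
from plan import *
C=pickle.load(open('c0.pkl','rb'))
print('bottle',atz(C['scene'],(407,377),0),'jar',atz(C['scene'],(352,403),0))
a=(atz(C['scene'],(332,250),.078),atz(C['scene'],(352.5,267.5),.078));b=(atz(C['side'],(334,256),.078),atz(C['side'],(321,289),.078))
for q in (a,b): d=q[1]-q[0];print('brush',(q[0]+q[1])/2,np.degrees(np.arctan2(d[1],d[0])),np.linalg.norm(d))
t=orgp(-.28,.005,.30);print(t,OH)
plan(t,OH,20)
E
```

```text
bottle [0.50450205 0.44946467 0.        ] jar [0.65740398 0.41353254 0.        ]
brush [0.40804882 0.09555351 0.078     ] 89.23471208133765 0.0907217298620121
brush [0.41405946 0.09710649 0.078     ] 85.46527040496676 0.09921189144046398
[np.float64(0.6666811505279164), np.float64(-0.049651463462667834), 0.3] 11.765064890896028
now t1.80 [0.1527 0.6061 0.2226] head 75.86 open 0.997 F [-0.9  0.3 -0.1]
[[[-24.4, 31.5, -3.7], 0.12], [[-20.4, 34.2, -3.7], 0.12], [[-16.2, 36.4, -3.7], 0.12], [[-11.7, 38.1, -3.7], 0.12], [[-7.1, 39.2, -3.7], 0.12], [[-2.4, 39.8, -3.7], 0.12], [[2.4, 39.8, -3.7], 0.12], [[7.2, 39.2, -3.7], 0.12], [[11.8, 38.0, -3.7], 0.12], [[16.3, 36.4, -3.7], 0.039], [[17.7, 35.7, -3.7], -0.0], [[17.7, 35.7, -3.7], -0.0], [[17.7, 35.7, -3.7], -0.0], [[17.7, 35.7, -3.7], -0.0], [[17.7, 35.7, -3.7], -0.0], [[17.7, 35.7, -3.7], -0.0], [[17.7, 35.7, -3.7], -0.0], [[17.7, 35.7, -3.7], -0.0], [[17.7, 35.7, -3.7], -0.0], [[17.7, 35.7, -3.7], -0.0]] left 36.8
```

send_rows:
  motion:
    - [[-20,25,-15],0.12]
    - [[-18,30,-15],0.12]
    - [[-16,34,-10],0.12]
    - [[-12,37,-10],0.12]
    - [[-7,39,-5],0.12]
  gripper: 0.5

```text
time_s: 2.22
position: [0.2618, 0.4608, 0.2766]
tcp_rot: [[0.758, 0.652, -0.002], [0.652, -0.758, 0.001], [-0.001, -0.002, -1.0]]
force: [1.2, 0.3, 0.9]
opening: 0.707
```

send_rows:
  motion:
    - [[-2,40,-4],0.12]
    - [[2,40,-4],0.12]
    - [[7,39,-4],0.12]
    - [[12,38,-4],0.1]
    - [[16,36,0],0.04]

```text
time_s: 2.63
position: [0.3859, 0.2948, 0.296]
tcp_rot: [[0.983, 0.184, 0.004], [0.184, -0.983, 0.005], [0.005, -0.004, -1.0]]
force: [0.2, 0.1, -0.0]
opening: 0.504
```

Run:
```python
from plan import *
plan(orgp(-.28,.005,.26),OH,15)
```

```text
now t2.63 [0.3859 0.2948 0.296 ] head 10.62 open 0.504 F [ 0.2  0.1 -0. ]
[[[19.1, 35.0, 3.2], -0.02], [[18.4, 35.4, 3.2], -0.0], [[18.4, 35.4, 3.2], -0.0], [[18.4, 35.4, 3.2], -0.0], [[18.4, 35.4, 3.2], -0.0], [[18.4, 35.4, 3.2], -0.0], [[18.4, 35.4, 3.2], -0.0], [[18.4, 35.4, 3.2], -0.0], [[18.4, 35.4, 3.2], -0.0], [[18.4, 35.4, 3.2], -0.0], [[18.4, 35.4, 3.2], -0.0], [[2.7, 5.2, 0.5], -0.0], [[0.0, 0.0, 0.0], -0.0], [[0.0, 0.0, 0.0], -0.0], [[0.0, 0.0, 0.0], -0.0]] left 0.0
```

send_rows:
  motion:
    - [[19,36,3],-0.02]
    - [[19,36,3],0]
    - [[19,36,3],0]
    - [[19,36,3],0]
    - [[19,36,3],0]

```text
time_s: 3.05
position: [0.5167, 0.1328, 0.2839]
tcp_rot: [[0.979, 0.202, 0.011], [0.202, -0.979, 0.007], [0.012, -0.005, -1.0]]
force: [1.1, 0.8, -0.3]
opening: 0.498
```

send_rows:
  motion:
    - [[19,36,3],0]
    - [[19,36,3],0]
    - [[19,36,3],0]
    - [[19,36,3],0]
    - [[19,36,3],0]

```text
time_s: 3.47
position: [0.6472, -0.0289, 0.2697]
tcp_rot: [[0.98, 0.2, 0.013], [0.2, -0.98, 0.008], [0.014, -0.005, -1.0]]
force: [0.4, 1.1, 0.3]
opening: 0.496
```

Run:
```python
from plan import *
C={'wrist':capture('wrist')};pickle.dump(C,open('c1.pkl','wb'));cv2.imwrite('pics/w1.png',C['wrist']['image'])
plan(orgp(-.28,.005,.26),OH,5)
```

```text
now t3.52 [ 0.6529 -0.0367  0.2688] head 11.26 open 0.500 F [ 5.6 -4.3  1.1]
[[[11.0, 15.4, 8.8], -0.009], [[0.0, 0.0, 0.0], -0.0], [[0.0, 0.0, 0.0], -0.0], [[0.0, 0.0, 0.0], -0.0], [[0.0, 0.0, 0.0], -0.0]] left 0.0
```

View pics/w1.png

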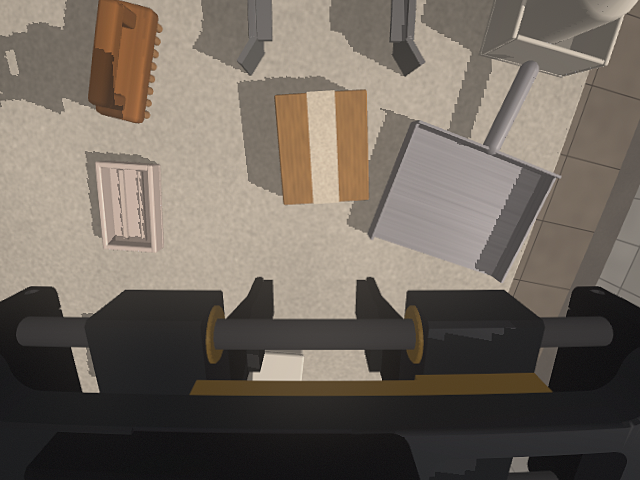

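Run:
```python
from fit import *; import pickle
from plan import *
W=pickle.load(open('c1.pkl','rb'));mm=lambda *a:np.array(a)/1000
o=[('wrist',mm(-60,50,46),(284,204)),('wrist',mm(-60,-50,46),(368,199)),('wrist',mm(60,50,46),(275,95)),('wrist',mm(60,-50,46),(366,90))]
p,r=fit(W,o,[.64,.04,1.85]);print(p,np.degrees(p[2]),r)
print(inorg(p[:2]),np.degrees(p[2]-P['org'][2]))
f=p[:2]-.06*np.array([np.cos(p[2]),np.sin(p[2])]);print('face',inorg(f))
for uv in ((241,67),(412,76)): print('flare bottom?',uv,inorg(atz(W['wrist'],uv,.0)),inorg(atz(W['wrist'],uv,.06)))
for q in ((-98,97,60),(-98,97,0),(-98,-97,60),(-98,-97,0),(-75,75,60),(-75,-75,60)): print(q,proj(W['wrist'],orgp(*[a/1000 for a in q])).round(0))
for q in ((370,238),(415,122)): print('pan',inorg(atz(W['wrist'],q,.03)))
for q in ((252,378),(303,356)): print('tub',atz(W['wrist'],q,.04))
```

```text
[0.64641213 0.04634284 1.82939693] 104.81672300213296 {'wrist': [[-0.9, 1.0], [1.0, 0.9], [-1.0, -0.5], [1.0, -0.9]]}
[np.float64(-181.9), np.float64(5.3)] 3.051658111236928
face [np.float64(-241.8), np.float64(2.1)]
flare bottom? (241, 67) [np.float64(-87.3), np.float64(100.8)] [np.float64(-99.9), np.float64(89.7)]
flare bottom? (412, 76) [np.float64(-97.2), np.float64(-102.5)] [np.float64(-108.5), np.float64(-85.4)]
(-98, 97, 60) [[234.  65.]]
(-98, 97, 0) [[245.  77.]]
(-98, -97, 60) [[424.  65.]]
(-98, -97, 0) [[407.  77.]]
(-75, 75, 60) [[254.  40.]]
(-75, -75, 60) [[404.  40.]]
pan [np.float64(-289.5), np.float64(-53.9)]
pan [np.float64(-151.8), np.float64(-100.5)]
tub [ 0.61275683 -0.27202885  0.04      ]
tub [ 0.67542393 -0.22336719  0.04      ]
```

```bash
python3 crop.py c1.pkl wrist 220 0 220 100 3 pics/w1c.png
```

```text
(no output)
```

View pics/w1c.png

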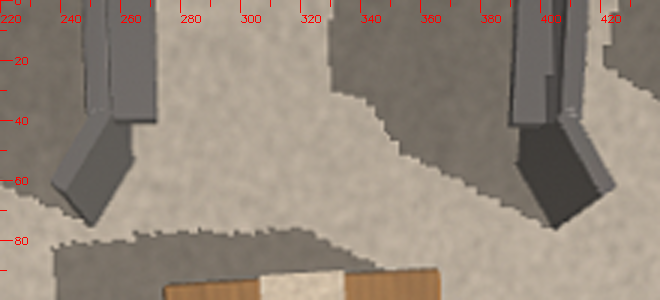

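send_rows:
  motion:
    - [[10,17,5],-0.01]
    - [[0,3,40],0]
    - [[0,0,40],0]
    - [[0,0,40],0]
    - [[0,0,40],0]
  gripper: 0.6

```text
time_s: 3.93
position: [0.6852, -0.0643, 0.1109]
tcp_rot: [[0.979, 0.197, 0.051], [0.197, -0.98, -0.007], [0.048, 0.017, -0.999]]
force: [0.8, 0.2, -0.6]
opening: 0.402
```

Run:
```python
from plan import *
s=bot.read_state();print(inorg(s['position']),np.array(s['tcp_rot']).round(3)[2])
plan(orgp(-.282,.004,.02),OH,5)
```

```text
[np.float64(-298.2), np.float64(-10.1)] [ 0.048  0.017 -0.999]
now t3.93 [ 0.6852 -0.0643  0.1109] head 11.40 open 0.402 F [ 0.8  0.2 -0.6]
[[[-6.1, -6.9, 38.9], -0.006], [[-6.0, -6.9, 38.9], -0.0], [[-2.0, -2.3, 13.1], -0.0], [[0.0, 0.0, 0.0], -0.0], [[0.0, 0.0, 0.0], -0.0]] left 0.0
```

```bash
cat > e.py <<'E'
s=open('plan.py').read()
s=s.replace("h=np.arctan2(R[1,0],R[0,0]); print(","h=np.arctan2(R[1,0],R[0,0]); print('org',inorg(p),'zax',R[:,2].round(3),")
s=s.replace("X=np.array([np.cos(h),np.sin(h),0]);Z=np.array([0,0,-1.]);Y=np.cross(Z,X);","X,Y,Z=R.T;")
s=s.replace("p=p+d;h=h+dh","p=p+d;h=h+dh;R=R@cv2.Rodrigues(np.array([0,0,-dh]))[0]")
open('plan.py','w').write(s)
E
python3 e.py
python3 - <<'E'
from plan import *
plan(orgp(-.282,.004,.025),OH,5,20)
E
```

```text
org [np.float64(-298.2), np.float64(-10.1)] zax [ 0.051 -0.007 -0.999] now t3.93 [ 0.6852 -0.0643  0.1109] head 11.40 open 0.402 F [ 0.8  0.2 -0.6]
[[[-4.1, -4.0, 19.2], -0.006], [[-4.1, -4.0, 19.2], -0.0], [[-4.1, -4.0, 19.2], -0.0], [[-4.1, -4.0, 19.2], -0.0], [[-1.8, -1.7, 8.2], -0.0]] left 0.0
```

send_rows:
  motion:
    - [[-4,-4,18],-0.01]
    - [[-4,-4,18],0]
    - [[-4,-4,18],0]
    - [[-2,-3,12],0]
    - [[0,0,0],0]

```text
time_s: 4.35
position: [0.6632, -0.0509, 0.029]
tcp_rot: [[0.978, 0.206, 0.031], [0.206, -0.979, -0.002], [0.03, 0.009, -1.0]]
force: [-0.5, 0.7, -0.6]
opening: 0.398
```

Run:
```python
from plan import *
plan(orgp(-.252,.004,.025),OH,5,20)
```

```text
org [np.float64(-280.6), np.float64(8.7)] zax [ 0.031 -0.002 -1.   ] now t4.35 [ 0.6632 -0.0509  0.029 ] head 11.88 open 0.398 F [-0.5  0.7 -0.6]
[[[3.1, -19.6, 2.7], 0.002], [[1.4, -9.0, 1.2], -0.0], [[0.0, 0.0, 0.0], -0.0], [[0.0, 0.0, 0.0], -0.0], [[0.0, 0.0, 0.0], -0.0]] left 0.0
```

send_rows:
  motion:
    - [[1,-12,2],0]
    - [[1,-12,1],0]
    - [[1,-12,1],0]
    - [[0,-12,0],0]
    - [[0,-12,0],0]

```text
time_s: 4.77
position: [0.657, 0.0095, 0.0273]
tcp_rot: [[0.978, 0.204, 0.039], [0.204, -0.979, -0.007], [0.037, 0.014, -0.999]]
force: [0.0, -1.2, -2.0]
opening: 0.4
```

send_rows:
  motion:
    - [[0,-14,0],0]
    - [[0,-14,0],0]
    - [[0,-14,0],0]
    - [[0,-14,0],0]
    - [[0,-8,0],0]

```text
time_s: 5.18
position: [0.6431, 0.0814, 0.0286]
tcp_rot: [[0.978, 0.206, 0.043], [0.207, -0.978, -0.007], [0.04, 0.015, -0.999]]
force: [-0.2, -2.6, -0.2]
opening: 0.399
```

```bash
python3 - <<'E'
from plan import *
C={'side':capture('side')};pickle.dump(C,open('c2.pkl','wb'))
plan(orgp(-.075,.003,.022),OH,5,14)
E
python3 crop.py c2.pkl side 140 180 180 180 4 pics/s2.png
```

```text
org [np.float64(-145.3), np.float64(1.7)] zax [ 0.042 -0.006 -0.999] now t5.23 [0.6425 0.0829 0.0285] head 11.99 open 0.398 F [-0.7  1.3 -0.2]
[[[-0.3, -14.0, 1.1], 0.004], [[-0.3, -14.0, 1.1], -0.0], [[-0.3, -14.0, 1.1], -0.0], [[-0.3, -14.0, 1.1], -0.0], [[-0.3, -14.0, 1.1], -0.0]] left 0.7
```

View pics/s2.png

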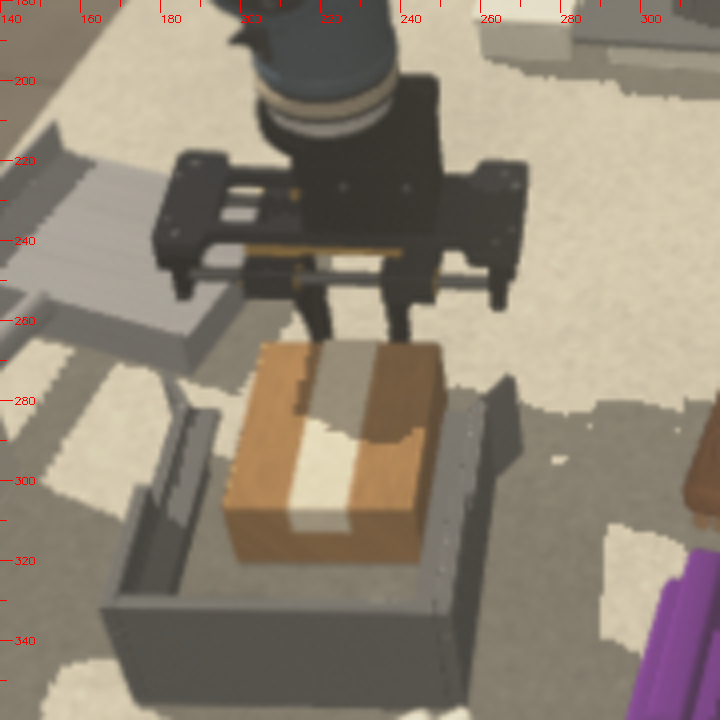

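send_rows:
  motion:
    - [[0,-14,1],0]
    - [[0,-14,1],0]
    - [[0,-14,1],0]
    - [[0,-14,1],0]
    - [[0,-8,1],0]

```text
time_s: 5.65
position: [0.6337, 0.1457, 0.0259]
tcp_rot: [[0.977, 0.208, 0.052], [0.209, -0.978, -0.011], [0.049, 0.021, -0.999]]
force: [-0.0, -3.5, 2.3]
opening: 0.402
```

Run:
```python
from plan import *
plan(orgp(-.065,.002,.022),OH,5,5)
```

```text
org [np.float64(-82.0), np.float64(-2.5)] zax [ 0.052 -0.011 -0.999] now t5.65 [0.6337 0.1457 0.0259] head 12.05 open 0.402 F [-0.  -3.5  2.3]
[[[-1.3, -4.7, 0.9], 0.005], [[-1.3, -4.7, 0.9], -0.0], [[-1.3, -4.7, 0.9], -0.0], [[-0.8, -2.8, 0.5], -0.0], [[0.0, 0.0, 0.0], -0.0]] left 0.0
```

send_rows:
  motion:
    - [[-1,-6,0],0]
    - [[-1,-6,0],0]
    - [[-1,-5,0],0]
    - [[0,-4,0],0]
    - [[0,-3,0],0]

```text
time_s: 6.07
position: [0.6281, 0.1601, 0.026]
tcp_rot: [[0.976, 0.212, 0.056], [0.214, -0.977, -0.028], [0.049, 0.039, -0.998]]
force: [1.4, -10.5, 2.7]
opening: 0.398
```

Run:
```python
from plan import *
plan(orgp(-.060,.002,.022),OH,5,5)
```

```text
org [np.float64(-66.8), np.float64(-0.0)] zax [ 0.056 -0.028 -0.998] now t6.07 [0.6281 0.1601 0.026 ] head 12.35 open 0.398 F [  1.4 -10.5   2.7]
[[[-1.3, -4.3, 2.2], 0.01], [[-0.8, -2.6, 1.4], -0.0], [[0.0, 0.0, 0.0], -0.0], [[0.0, 0.0, 0.0], -0.0], [[0.0, 0.0, 0.0], -0.0]] left 0.0
```

send_rows:
  motion:
    - [[0,-3,0],0]
    - [[0,-3,0],0]
    - [[0,-3,0],0]
    - [[0,-1,0],0]
    - [[0,0,0],0]

```text
time_s: 6.48
position: [0.6279, 0.1595, 0.026]
tcp_rot: [[0.977, 0.206, 0.057], [0.208, -0.977, -0.04], [0.047, 0.05, -0.998]]
force: [0.1, -0.2, 0.8]
opening: 0.397
```

```bash
python3 - <<'E'
from plan import *
C={n:capture(n) for n in ('side','scene','wrist')};pickle.dump(C,open('c3.pkl','wb'))
plan(orgp(-.120,.002,.022),OH,5,5)
E
python3 crop.py c3.pkl side 140 200 150 160 4 pics/s3.png
python3 crop.py c3.pkl scene 240 260 140 120 4 pics/s3b.png
python3 crop.py c3.pkl wrist 0 0 640 480 1 pics/s3c.png
```

```text
org [np.float64(-67.1), np.float64(0.5)] zax [ 0.056 -0.04  -0.998] now t6.63 [0.6277 0.1596 0.0258] head 12.11 open 0.401 F [ 0.4 -2.6  0.7]
[[[-0.2, 5.0, 0.6], 0.006], [[-0.2, 5.0, 0.6], -0.0], [[-0.2, 5.0, 0.6], -0.0], [[-0.2, 5.0, 0.6], -0.0], [[-0.2, 5.0, 0.6], -0.0]] left 28.0
```

View pics/s3.png

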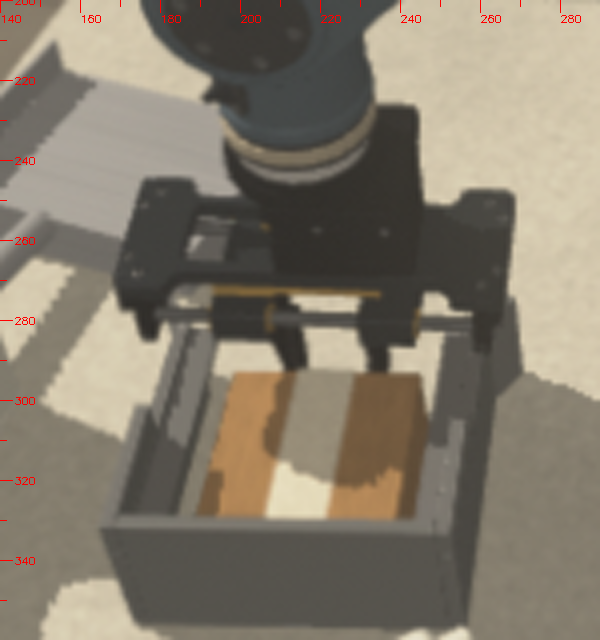

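View pics/s3b.png

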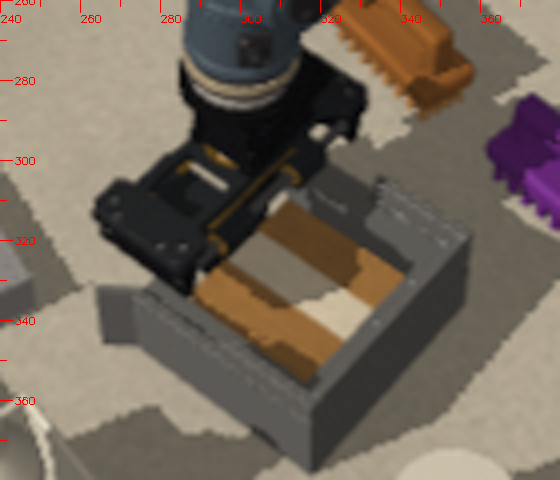

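View pics/s3c.png

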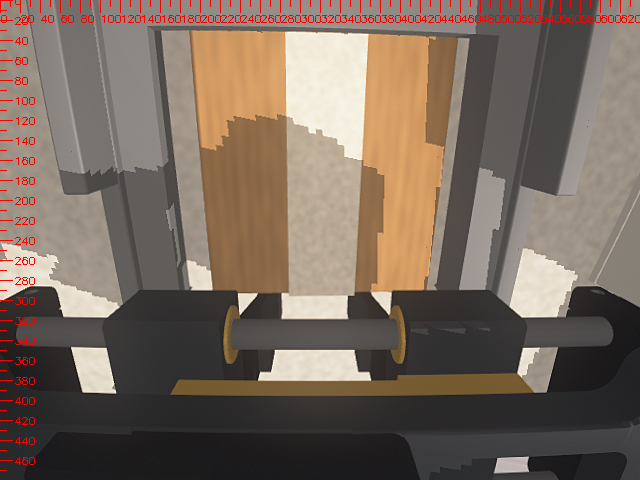

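Run:
```python
from plan import *
from fit import *
C=pickle.load(open('c3.pkl','rb'));w=C['wrist']
for uv in ((212,293),(432,293),(190,30),(457,37)): print('carton',uv,inorg(atz(w,uv,.046)))
for uv in ((155,28),(497,35),(437,290),(188,290)): print('ledge',uv,inorg(atz(w,uv,.056)))
print('pred', [proj(w,orgp(*q)).round(0)[0].tolist() for q in ((.05,.06,.056),(.05,-.06,.056),(-.06,.06,.056),(-.06,-.06,.056),(-.06,.05,.046))])
```

```text
carton (212, 293) [np.float64(-53.6), np.float64(47.5)]
carton (432, 293) [np.float64(-55.6), np.float64(-55.2)]
carton (190, 30) [np.float64(52.1), np.float64(46.1)]
carton (457, 37) [np.float64(51.5), np.float64(-52.5)]
ledge (155, 28) [np.float64(50.4), np.float64(55.0)]
ledge (497, 35) [np.float64(50.4), np.float64(-62.6)]
ledge (437, 290) [np.float64(-48.8), np.float64(-52.7)]
ledge (188, 290) [np.float64(-46.8), np.float64(54.6)]
pred [[140.0, 30.0], [490.0, 36.0], [179.0, 317.0], [449.0, 312.0], [208.0, 305.0]]
```

send_rows:
  motion:
    - [[0,15,0],0]
    - [[0,25,-5],0]
    - [[0,20,-30],0]
    - [[0,15,-40],0]
    - [[0,15,-40],0]

```text
time_s: 7.05
position: [0.6298, 0.0772, 0.135]
tcp_rot: [[0.976, 0.215, 0.025], [0.216, -0.976, -0.035], [0.017, 0.039, -0.999]]
force: [0.6, -0.3, 0.6]
opening: 0.402
```

Run:
```python
from plan import *
d=P['div'];print(d)
plan([d[0],d[1],.2],np.degrees(d[2])-90,15,35)
```

```text
[ 0.5408623  -0.29299775  1.67804315]
org [np.float64(-148.3), np.float64(15.2)] zax [ 0.025 -0.035 -0.999] now t7.05 [0.6298 0.0772 0.135 ] head 12.48 open 0.402 F [ 0.6 -0.3  0.6]
[[[-15.0, 31.2, -4.9], 0.111], [[-11.5, 32.7, -4.9], -0.0], [[-11.5, 32.7, -4.9], -0.0], [[-11.5, 32.7, -4.9], -0.0], [[-11.5, 32.7, -4.9], -0.0], [[-11.5, 32.7, -4.9], -0.0], [[-11.5, 32.7, -4.9], -0.0], [[-11.5, 32.7, -4.9], -0.0], [[-11.5, 32.7, -4.9], -0.0], [[-11.5, 32.7, -4.9], -0.0], [[-11.5, 32.7, -4.9], -0.0], [[-0.4, 1.1, -0.2], -0.0], [[0.0, 0.0, 0.0], -0.0], [[0.0, 0.0, 0.0], -0.0], [[0.0, 0.0, 0.0], -0.0]] left 0.0
```

send_rows:
  motion:
    - [[-12,28,-20],0.1]
    - [[-11,33,-15],0]
    - [[-11,33,-15],0]
    - [[-11,33,-10],0]
    - [[-11,33,-8],0]

```text
time_s: 7.47
position: [0.5959, -0.089, 0.2176]
tcp_rot: [[0.992, 0.12, 0.038], [0.121, -0.992, -0.03], [0.034, 0.034, -0.999]]
force: [0.2, 0.2, 0.4]
opening: 0.399
```

send_rows:
  motion:
    - [[-11,33,-5],0]
    - [[-11,30,0],0]
    - [[-8,20,0],0]
    - [[-5,10,0],0]
    - [[0,0,0],0]

```text
time_s: 7.88
position: [0.5683, -0.1969, 0.2274]
tcp_rot: [[0.993, 0.113, 0.042], [0.114, -0.993, -0.03], [0.038, 0.034, -0.999]]
force: [-0.2, 0.8, 0.1]
opening: 0.398
```

```bash
python3 - <<'E'
from plan import *
C={n:capture(n) for n in ('wrist',)};pickle.dump(C,open('c4.pkl','wb'))
d=P['div']
plan([d[0],d[1],.2],np.degrees(d[2])-90,5,35)
E
python3 crop.py c4.pkl wrist 0 0 640 480 1 pics/w4.png
```

```text
org [np.float64(-403.1), np.float64(130.8)] zax [ 0.041 -0.029 -0.999] now t7.93 [ 0.5686 -0.1958  0.2273] head 6.58 open 0.400 F [ 0.8 -0.2 -0.2]
[[[-13.3, 30.9, 9.7], 0.008], [[-13.0, 31.0, 9.7], -0.0], [[-12.9, 30.7, 9.6], -0.0], [[0.0, 0.0, 0.0], -0.0], [[0.0, 0.0, 0.0], -0.0]] left 0.0
```

View pics/w4.png

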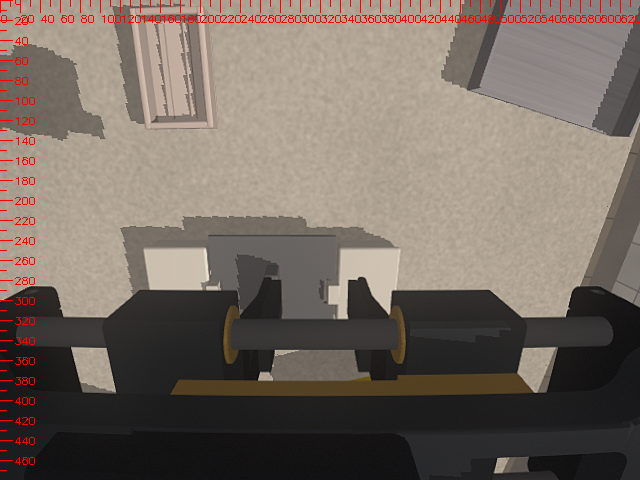

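Run:
```python
from plan import *
C=pickle.load(open('c4.pkl','rb'));w=C['wrist'];d=P['div']
a=atz(w,(210,236),.035);b=atz(w,(337,235),.035);print(a,b,np.linalg.norm(a-b))
L=lambda x,y,z=.035:[d[0]+np.cos(d[2])*x-np.sin(d[2])*y,d[1]+np.sin(d[2])*x+np.cos(d[2])*y,z]
print('fit',L(.0675,.07),L(.0675,-.07))
print([proj(w,L(*q)).round(0)[0].tolist() for q in ((.0675,.07),(.0675,-.07),(.035,.007,.067),(.035,-.007,.067))])
```

```text
[ 0.46604839 -0.23328119  0.035     ] [ 0.60412035 -0.21801041  0.035     ] 0.13891386966786065
fit [np.float64(0.4640391889876574), np.float64(-0.23337845789962527), 0.035] [np.float64(0.6032348287895939), np.float64(-0.21839266929409765), 0.035]
[[208.0, 236.0], [336.0, 235.0], [264.0, 275.0], [278.0, 275.0]]
```

send_rows:
  motion:
    - [[-10,20,5],0.01]
    - [[-10,20,5],0]
    - [[-8,20,5],0]
    - [[-4,15,5],0]
    - [[0,8,5],0]

```text
time_s: 8.35
position: [0.548, -0.2735, 0.2018]
tcp_rot: [[0.993, 0.114, 0.041], [0.115, -0.993, -0.02], [0.039, 0.024, -0.999]]
force: [-0.5, -0.2, -0.2]
opening: 0.403
```

Run:
```python
from plan import *
plan([.5423,-.293,.13],6.1,5,15)
```

```text
org [np.float64(-475.0), np.float64(166.9)] zax [ 0.041 -0.02  -0.999] now t8.35 [ 0.548  -0.2735  0.2018] head 6.61 open 0.403 F [-0.5 -0.2 -0.2]
[[[-2.1, 3.4, 14.4], 0.009], [[-2.1, 3.4, 14.4], -0.0], [[-2.1, 3.4, 14.4], -0.0], [[-2.1, 3.4, 14.4], -0.0], [[-2.1, 3.3, 14.1], -0.0]] left 0.0
```

send_rows:
  motion:
    - [[-2,5,-35],0.01]
    - [[-2,5,-40],0]
    - [[0,5,-40],0]
    - [[0,5,-40],0]
    - [[0,0,0],0]

```text
time_s: 8.77
position: [0.5413, -0.283, 0.3533]
tcp_rot: [[0.993, 0.111, 0.027], [0.112, -0.994, -0.002], [0.027, 0.005, -1.0]]
force: [1.7, 0.0, 1.1]
opening: 0.402
```

send_rows:
  motion:
    - [[0,0,8],0]
    - [[0,0,8],0]
    - [[0,0,8],0]
    - [[0,0,8],0]
    - [[0,0,8],0]

```text
time_s: 9.18
position: [0.5446, -0.2767, 0.3089]
tcp_rot: [[0.993, 0.119, 0.028], [0.119, -0.993, 0.001], [0.028, 0.002, -1.0]]
force: [-0.2, 1.1, -0.5]
opening: 0.402
```

send_rows:
  motion:
    - [[0,0,8],0]
    - [[0,0,8],0]
    - [[0,0,8],0]
    - [[0,0,8],0]
    - [[0,0,8],0]

```text
time_s: 9.6
position: [0.5433, -0.2741, 0.2584]
tcp_rot: [[0.993, 0.119, 0.018], [0.119, -0.993, 0.009], [0.019, -0.007, -1.0]]
force: [-1.1, -0.9, 0.6]
opening: 0.396
```

send_rows:
  motion:
    - [[0,2,10],0]
    - [[0,2,10],0]
    - [[0,2,10],0]
    - [[0,2,10],0]
    - [[0,2,10],0]

```text
time_s: 10.02
position: [0.5457, -0.2849, 0.2035]
tcp_rot: [[0.993, 0.118, 0.019], [0.118, -0.993, 0.008], [0.02, -0.006, -1.0]]
force: [-0.4, -0.7, -0.2]
opening: 0.397
```

send_rows:
  motion:
    - [[0,2,10],0]
    - [[0,2,10],0]
    - [[0,2,8],0]
    - [[0,1,6],0]
    - [[0,0,0],0]

```text
time_s: 10.43
position: [0.5462, -0.2924, 0.1625]
tcp_rot: [[0.993, 0.118, 0.016], [0.117, -0.993, 0.011], [0.017, -0.009, -1.0]]
force: [-0.5, 0.4, 0.7]
opening: 0.402
```

Run:
```python
from plan import *
plan([.5423,-.293,.07],6.1,5,12)
```

```text
org [np.float64(-493.1), np.float64(172.4)] zax [ 0.016  0.011 -1.   ] now t10.43 [ 0.5462 -0.2924  0.1625] head 6.74 open 0.402 F [-0.5  0.4  0.7]
[[[-0.7, 0.1, 12.0], 0.011], [[-0.7, 0.1, 12.0], -0.0], [[-0.7, 0.1, 12.0], -0.0], [[-0.7, 0.1, 12.0], -0.0], [[-0.7, 0.1, 12.0], -0.0]] left 32.6
```

send_rows:
  motion:
    - [[-1,0,12],0.01]
    - [[-1,0,12],0]
    - [[-1,0,12],0]
    - [[-1,0,12],0]
    - [[-1,0,12],0]

```text
time_s: 10.85
position: [0.546, -0.295, 0.1044]
tcp_rot: [[0.994, 0.107, 0.025], [0.107, -0.994, 0.004], [0.025, -0.001, -1.0]]
force: [-0.6, 0.5, 0.0]
opening: 0.401
```

```bash
python3 - <<'E'
from plan import *
C={n:capture(n) for n in ('side','scene')};pickle.dump(C,open('c5.pkl','wb'))
plan([.5423,-.293,.042],6.1,5,10)
E
python3 crop.py c5.pkl side 250 100 130 120 6 pics/s5.png
python3 crop.py c5.pkl scene 180 130 110 120 5 pics/s5b.png
```

```text
org [np.float64(-494.2), np.float64(174.5)] zax [ 0.021  0.007 -1.   ] now t10.95 [ 0.5445 -0.2939  0.1028] head 6.15 open 0.403 F [-0.6  0.7 -0.1]
[[[-0.6, -0.1, 10.0], 0.001], [[-0.6, -0.1, 10.0], -0.0], [[-0.6, -0.1, 10.0], -0.0], [[-0.6, -0.1, 10.0], -0.0], [[-0.6, -0.1, 10.0], -0.0]] left 10.9
```

View pics/s5.png

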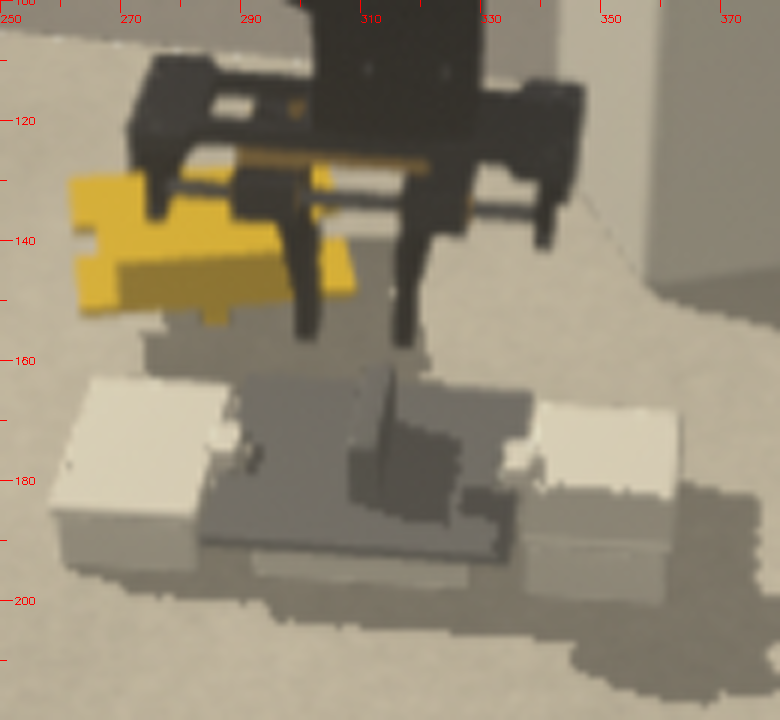

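View pics/s5b.png

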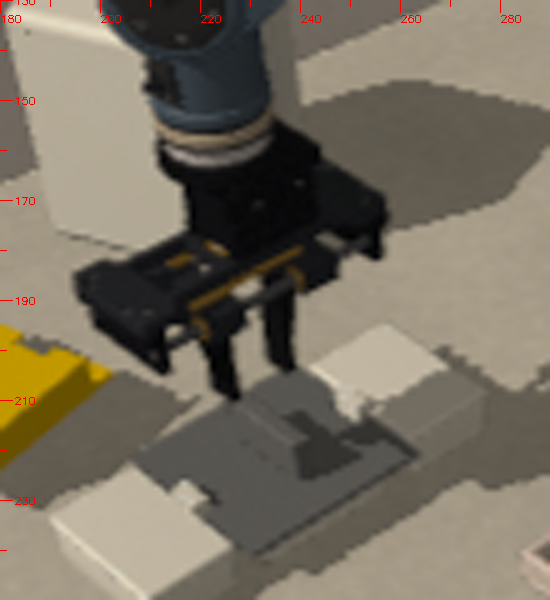

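send_rows:
  motion:
    - [[-1,0,12],0]
    - [[-1,0,12],0]
    - [[0,0,12],0]
    - [[0,0,10],0]
    - [[0,0,4],0]

```text
time_s: 11.37
position: [0.5467, -0.296, 0.0532]
tcp_rot: [[0.994, 0.108, 0.028], [0.108, -0.994, 0.001], [0.028, 0.002, -1.0]]
force: [-0.1, 0.3, -0.0]
opening: 0.397
```

Run:
```python
from plan import *
plan([.5423,-.293,.041],6.1,5,10)
```

```text
org [np.float64(-496.7), np.float64(172.7)] zax [ 0.028  0.001 -1.   ] now t11.37 [ 0.5467 -0.296   0.0532] head 6.18 open 0.397 F [-0.1  0.3 -0. ]
[[[-3.3, -2.6, 9.1], 0.001], [[-1.1, -0.9, 3.0], -0.0], [[0.0, 0.0, 0.0], -0.0], [[0.0, 0.0, 0.0], -0.0], [[0.0, 0.0, 0.0], -0.0]] left 0.0
```

send_rows:
  motion:
    - [[-3,-2,6],0]
    - [[-2,-1,4],0]
    - [[-1,0,2],0]
    - [[0,0,0],0]
    - [[0,0,0],0]

```text
time_s: 11.78
position: [0.5398, -0.293, 0.0386]
tcp_rot: [[0.994, 0.108, 0.027], [0.108, -0.994, 0.003], [0.027, 0.0, -1.0]]
force: [0.3, -0.6, 0.5]
opening: 0.403
```

```bash
python3 - <<'E'
from plan import *
C={n:capture(n) for n in ('side',)};pickle.dump(C,open('c6.pkl','wb'))
plan([.5423,-.293,.041],6.1,5,10)
E
python3 crop.py c6.pkl side 250 130 130 80 6 pics/s6.png
```

```text
org [np.float64(-492.4), np.float64(178.7)] zax [ 0.027  0.002 -1.   ] now t11.83 [ 0.5399 -0.293   0.0387] head 6.18 open 0.397 F [0.1 0.9 0.1]
[[[2.4, 0.2, -2.2], 0.001], [[0.0, 0.0, 0.0], -0.0], [[0.0, 0.0, 0.0], -0.0], [[0.0, 0.0, 0.0], -0.0], [[0.0, 0.0, 0.0], -0.0]] left 0.0
```

View pics/s6.png

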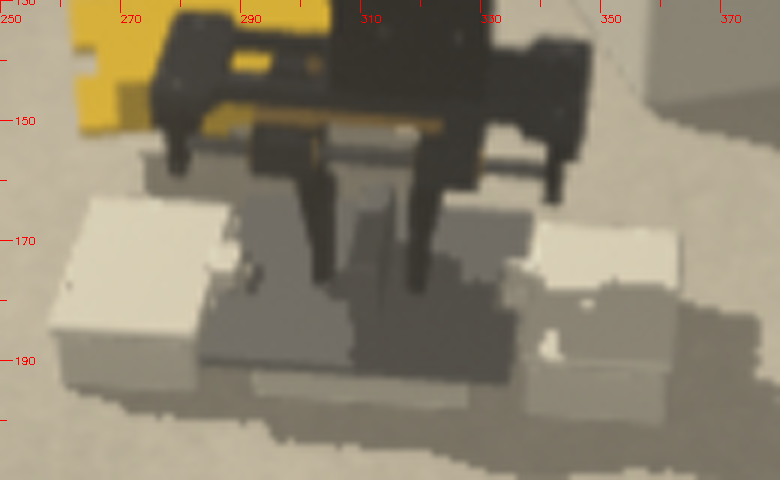

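send_rows:
  motion:
    - [[2,0,-2],0]
    - [[0,0,0],0]
    - [[0,0,0],0]
    - [[0,0,0],0]
    - [[0,0,0],0]
  gripper: 1.0

```text
time_s: 12.25
position: [0.5427, -0.2935, 0.0429]
tcp_rot: [[0.994, 0.108, 0.028], [0.108, -0.994, 0.001], [0.028, 0.002, -1.0]]
force: [-1.7, 0.6, 1.7]
opening: 0.162
```

send_rows:
  motion:
    - [[0,0,0],0]
    - [[0,0,0],0]
    - [[0,0,0],0]
    - [[0,0,-2],0]
    - [[0,0,-5],0]

```text
time_s: 12.67
position: [0.5415, -0.2929, 0.049]
tcp_rot: [[0.994, 0.108, 0.026], [0.107, -0.994, 0.002], [0.026, 0.0, -1.0]]
force: [-0.7, 0.7, -1.6]
opening: 0.159
```

Run:
```python
from plan import *
plan([.5423,-.293,.09],6.1,5,10)
```

```text
org [np.float64(-492.6), np.float64(177.1)] zax [ 0.026  0.002 -1.   ] now t12.67 [ 0.5415 -0.2929  0.049 ] head 6.17 open 0.159 F [-0.7  0.7 -1.6]
[[[0.4, 0.1, -10.0], 0.001], [[0.4, 0.1, -10.0], -0.0], [[0.4, 0.1, -10.0], -0.0], [[0.4, 0.1, -10.0], -0.0], [[0.0, 0.0, -1.0], -0.0]] left 0.0
```

send_rows:
  motion:
    - [[0,0,-8],0]
    - [[0,0,-10],0]
    - [[1,0,-10],0]
    - [[1,0,-10],0]
    - [[0,0,-10],0]

```text
time_s: 13.08
position: [0.5417, -0.292, 0.1002]
tcp_rot: [[0.994, 0.108, 0.024], [0.108, -0.994, 0.004], [0.025, -0.002, -1.0]]
force: [-0.5, -0.1, -1.2]
opening: 0.161
```

send_rows:
  motion:
    - [[0,0,-20],0]
    - [[0,0,-25],0]
    - [[0,0,-25],0]
    - [[0,0,-20],0]
    - [[0,0,-10],0]

```text
time_s: 13.5
position: [0.5388, -0.2918, 0.2095]
tcp_rot: [[0.994, 0.108, 0.026], [0.108, -0.994, 0.003], [0.026, -0.0, -1.0]]
force: [-0.2, -0.3, -2.2]
opening: 0.163
```

```bash
python3 - <<'E'
from plan import *
C={n:capture(n) for n in ('side','scene')};pickle.dump(C,open('c7.pkl','wb'))
for x in (-.3,-.1):plan(orgp(-.0115,-.003,.22),OH,5,40)
E
python3 crop.py c7.pkl side 230 60 150 150 4 pics/s7.png
python3 crop.py c7.pkl scene 170 130 130 120 5 pics/s7b.png
```

```text
org [np.float64(-491.6), np.float64(179.0)] zax [ 0.028  0.002 -1.   ] now t13.60 [ 0.5395 -0.2923  0.2095] head 6.21 open 0.160 F [ 0.3 -0.1 -1.9]
[[[10.5, -38.6, -0.6], -0.097], [[14.2, -37.4, -0.6], -0.0], [[14.2, -37.4, -0.6], -0.0], [[14.2, -37.4, -0.6], -0.0], [[14.2, -37.4, -0.6], -0.0]] left 313.6
org [np.float64(-491.6), np.float64(179.0)] zax [ 0.028  0.002 -1.   ] now t13.60 [ 0.5395 -0.2923  0.2095] head 6.21 open 0.160 F [ 0.3 -0.1 -1.9]
[[[10.5, -38.6, -0.6], -0.097], [[14.2, -37.4, -0.6], -0.0], [[14.2, -37.4, -0.6], -0.0], [[14.2, -37.4, -0.6], -0.0], [[14.2, -37.4, -0.6], -0.0]] left 313.6
```

View pics/s7.png

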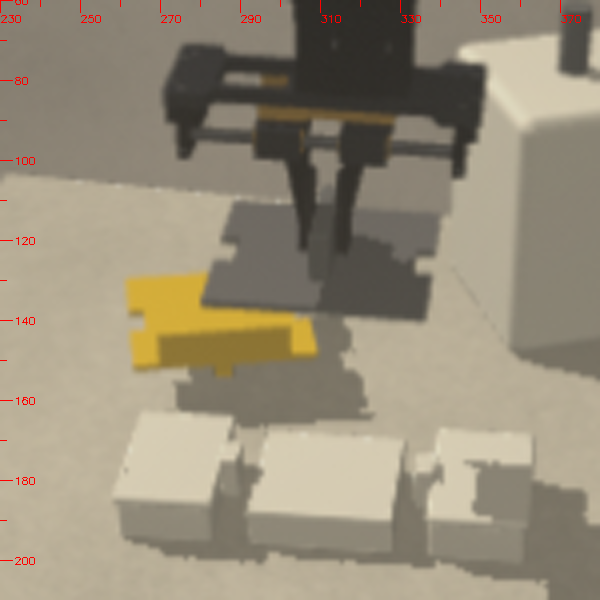

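View pics/s7b.png

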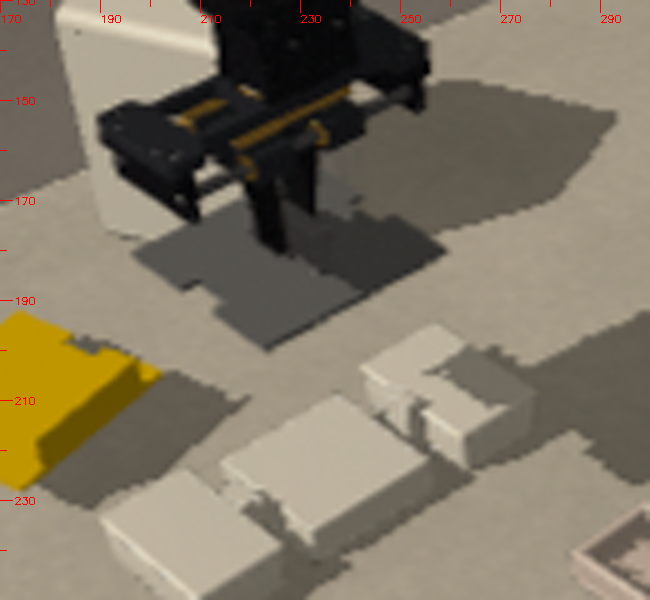

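send_rows:
  motion:
    - [[10,-20,0],-0.03]
    - [[11,-30,0],-0.03]
    - [[12,-32,0],-0.03]
    - [[13,-32,0],-0.01]
    - [[13,-32,0],0]

```text
time_s: 14.02
position: [0.572, -0.142, 0.2093]
tcp_rot: [[0.98, 0.199, 0.028], [0.199, -0.98, -0.003], [0.026, 0.009, -1.0]]
force: [1.1, 0.1, -2.0]
opening: 0.156
```

send_rows:
  motion:
    - [[13,-32,0],0]
    - [[13,-32,0],0]
    - [[13,-32,0],0]
    - [[13,-32,0],0]
    - [[13,-32,0],0]

```text
time_s: 14.43
position: [0.6, 0.0367, 0.2054]
tcp_rot: [[0.98, 0.197, 0.018], [0.197, -0.98, -0.001], [0.017, 0.004, -1.0]]
force: [0.7, -0.6, -1.5]
opening: 0.154
```

Run:
```python
from plan import *
plan(orgp(-.06,-.003,.2),OH,10,30)
```

```text
org [np.float64(-181.8), np.float64(52.6)] zax [ 0.018 -0.001 -1.   ] now t14.43 [0.6    0.0367 0.2054] head 11.38 open 0.154 F [ 0.7 -0.6 -1.5]
[[[12.2, -27.4, 1.3], -0.007], [[12.4, -27.3, 1.3], -0.0], [[12.4, -27.3, 1.3], -0.0], [[12.4, -27.3, 1.3], -0.0], [[5.8, -12.8, 0.6], -0.0], [[0.0, 0.0, 0.0], -0.0], [[0.0, 0.0, 0.0], -0.0], [[0.0, 0.0, 0.0], -0.0], [[0.0, 0.0, 0.0], -0.0], [[0.0, 0.0, 0.0], -0.0]] left 0.0
```

send_rows:
  motion:
    - [[13,-25,0],-0.01]
    - [[13,-25,0],0]
    - [[12,-22,0],0]
    - [[10,-15,0],0]
    - [[4,-4,0],0]

```text
time_s: 14.85
position: [0.6278, 0.1495, 0.2008]
tcp_rot: [[0.977, 0.215, 0.007], [0.215, -0.977, 0.003], [0.007, -0.001, -1.0]]
force: [-0.7, -0.9, -1.3]
opening: 0.156
```

```bash
python3 - <<'E'
from plan import *
C={n:capture(n) for n in ('wrist',)};pickle.dump(C,open('c8.pkl','wb'))
plan(orgp(-.0115,-.003,.2),OH,10,30)
E
python3 crop.py c8.pkl wrist 0 0 640 480 1 pics/w8.png
```

```text
org [np.float64(-77.3), np.float64(2.4)] zax [ 0.007  0.003 -1.   ] now t14.90 [0.6279 0.1493 0.2006] head 12.43 open 0.154 F [ 0.8  1.3 -2.2]
[[[2.8, -29.9, 0.3], 0.012], [[2.4, -29.9, 0.3], -0.0], [[0.5, -6.0, 0.1], -0.0], [[0.0, 0.0, 0.0], -0.0], [[0.0, 0.0, 0.0], -0.0], [[0.0, 0.0, 0.0], -0.0], [[0.0, 0.0, 0.0], -0.0], [[0.0, 0.0, 0.0], -0.0], [[0.0, 0.0, 0.0], -0.0], [[0.0, 0.0, 0.0], -0.0]] left 0.0
```

View pics/w8.png

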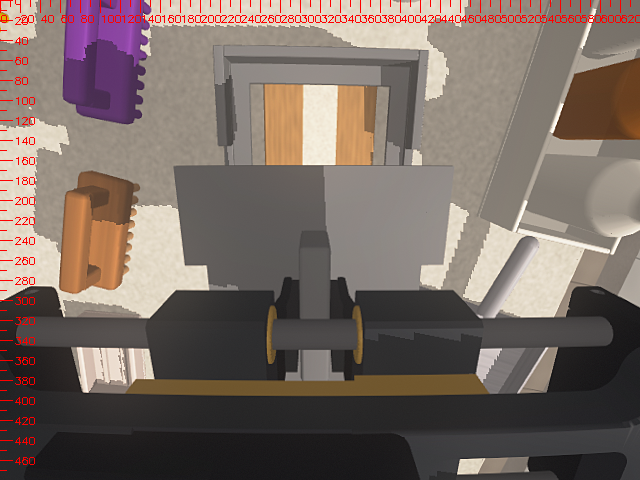

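```bash
python3 crop.py c8.pkl wrist 160 35 300 145 2 pics/w8a.png
python3 - <<'E'
import cv2
im=cv2.imread('pics/w8.png')
E
python3 crop.py c8.pkl wrist 200 35 60 140 4 pics/w8l.png;python3 crop.py c8.pkl wrist 380 35 60 140 4 pics/w8r.png; python3 -c "
import cv2,numpy as np
cv2.imwrite('pics/w8lr.png',np.hstack([cv2.imread('pics/w8l.png'),cv2.imread('pics/w8r.png')]))"
```

```text
(no output)
```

View pics/w8lr.png

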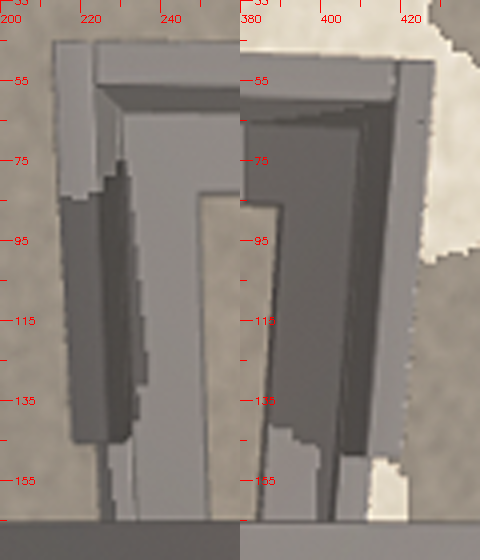

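Run:
```python
from fit import *; import pickle
from plan import *
C=pickle.load(open('c8.pkl','rb'));w=C['wrist'];mm=lambda *a:np.array(a)/1000
o=[(mm(73,83,80),(213.5,45)),(mm(65,75,80),(223.5,56)),(mm(65,75,56),(231,63)),(mm(50,60,56),(249,83)),(mm(-2,83,80),(218,145)),(mm(-2,75,80),(227,145)),
(mm(73,-83,80),(427,50)),(mm(65,-75,80),(418,60)),(mm(65,-75,56),(409,66)),(mm(50,-60,56),(391,86)),(mm(-2,-75,80),(411,149)),(mm(-2,-83,80),(420,149))]
p,r=fit(C,[('wrist',a,b) for a,b in o],P['org']);print(p,np.degrees(p[2]),r); print('old',P['org'],inorg(p[:2]))
C3=pickle.load(open('c3.pkl','rb'))
P['org']=p;pickle.dump(P,open('P.pkl','wb'))
for uv in ((155,28),(497,35),(437,290),(188,290)): print('ledge c3',uv,inorg(atz(C3['wrist'],uv,.056)))
for uv in ((212,293),(432,293)): print('carton',uv,inorg(atz(C3['wrist'],uv,.046)))
s=bot.read_state();z=s['position'][2]-.0079
for uv,h in (((174,166),z),((452,166),z)): print('plate',atz(w,uv,h))
a=atz(w,(174,166),z);b=atz(w,(452,166),z);print('width',np.linalg.norm(a-b),'mid org',inorg((a+b)/2),'tcp',inorg(s['position']),'ang',np.degrees(np.arctan2(*(b-a)[1::-1])))
a=atz(w,(301,231),z+.032);b=atz(w,(328,231),z+.032);print('rib',np.linalg.norm(a-b),inorg((a+b)/2))
```

```text
[0.61685492 0.22685349 1.76944522] 101.38174294309233 {'wrist': [[-0.8, -0.5], [0.1, -0.1], [-0.2, 0.1], [0.2, -0.5], [-0.3, 0.5], [0.5, 0.6], [2.1, -0.6], [-0.0, 0.2], [0.3, 1.0], [-0.6, -0.6], [-0.5, -0.0], [0.1, 0.2]]}
old [0.61448434 0.22548576 1.77613545] [np.float64(0.9), np.float64(-2.6)]
ledge c3 (155, 28) [np.float64(49.2), np.float64(57.9)]
ledge c3 (497, 35) [np.float64(50.0), np.float64(-59.7)]
ledge c3 (437, 290) [np.float64(-49.4), np.float64(-50.5)]
ledge c3 (188, 290) [np.float64(-48.0), np.float64(56.9)]
carton (212, 293) [np.float64(-54.8), np.float64(49.7)]
carton (432, 293) [np.float64(-56.1), np.float64(-53.0)]
plate [0.54538766 0.20077016 0.19268636]
plate [0.68202761 0.23069713 0.19268636]
width 0.13987886856814846 mid org [np.float64(-10.3), np.float64(5.3)] tcp [np.float64(-78.2), np.float64(4.4)] ang 12.353885885284168
rib 0.011553831982688167 [np.float64(-35.9), np.float64(4.5)]
```

Run:
```python
from plan import *
OH=np.degrees(P['org'][2])-90
plan(orgp(-.009,0,.15),OH,8,15)
```

```text
org [np.float64(-78.2), np.float64(4.4)] zax [ 0.007  0.003 -1.   ] now t14.90 [0.6279 0.1493 0.2006] head 12.43 open 0.154 F [ 0.8  1.3 -2.2]
[[[0.9, -12.1, 8.9], 0.018], [[0.7, -12.1, 8.9], -0.0], [[0.7, -12.1, 8.9], -0.0], [[0.7, -12.1, 8.9], -0.0], [[0.7, -12.1, 8.9], -0.0], [[0.5, -8.7, 6.4], -0.0], [[0.0, 0.0, 0.0], -0.0], [[0.0, 0.0, 0.0], -0.0]] left 0.0
```

send_rows:
  motion:
    - [[1,-12,9],0.02]
    - [[1,-12,9],0]
    - [[1,-12,9],0]
    - [[1,-12,9],0]
    - [[0,-10,7],0]

```text
time_s: 15.32
position: [0.6201, 0.2041, 0.1543]
tcp_rot: [[0.982, 0.191, 0.006], [0.191, -0.982, -0.002], [0.005, 0.003, -1.0]]
force: [-0.1, -0.2, -2.5]
opening: 0.157
```

send_rows:
  motion:
    - [[0,-6,4],0]
    - [[0,-2,4],0]
    - [[0,0,4],0]
    - [[0,0,2],0]
    - [[0,0,0],0]

```text
time_s: 15.73
position: [0.6157, 0.2139, 0.1356]
tcp_rot: [[0.981, 0.194, -0.001], [0.194, -0.981, -0.003], [-0.001, 0.003, -1.0]]
force: [0.8, 0.1, -1.3]
opening: 0.158
```

Run:
```python
from plan import *
OH=np.degrees(P['org'][2])-90
plan(orgp(-.009,0,.10),OH,8,8)
```

```text
org [np.float64(-12.5), np.float64(3.7)] zax [-0.001 -0.003 -1.   ] now t15.73 [0.6157 0.2139 0.1356] head 11.20 open 0.158 F [ 0.8  0.1 -1.3]
[[[0.8, -0.8, 7.9], -0.003], [[0.8, -0.8, 7.9], -0.0], [[0.8, -0.8, 7.9], -0.0], [[0.8, -0.8, 7.9], -0.0], [[0.4, -0.4, 3.9], -0.0], [[0.0, 0.0, 0.0], -0.0], [[0.0, 0.0, 0.0], -0.0], [[0.0, 0.0, 0.0], -0.0]] left 0.0
```

send_rows:
  motion:
    - [[1,-1,7],0]
    - [[1,-1,7],0]
    - [[1,-1,7],0]
    - [[1,-1,6],0]
    - [[0,0,3],0]

```text
time_s: 16.15
position: [0.6214, 0.2174, 0.1047]
tcp_rot: [[0.981, 0.192, 0.004], [0.192, -0.981, -0.003], [0.003, 0.004, -1.0]]
force: [-0.4, 0.2, -2.3]
opening: 0.16
```

```bash
python3 - <<'E'
from plan import *
C={n:capture(n) for n in ('side','scene','wrist')};pickle.dump(C,open('c9.pkl','wb'))
OH=np.degrees(P['org'][2])-90
plan(orgp(-.009,0,.071),OH,8,6)
E
python3 crop.py c9.pkl side 140 200 150 160 4 pics/s9.png
python3 crop.py c9.pkl scene 240 260 140 120 4 pics/s9b.png
python3 crop.py c9.pkl wrist 0 0 640 480 1 pics/s9c.png
```

```text
org [np.float64(-10.2), np.float64(-2.4)] zax [ 0.004 -0.003 -1.   ] now t16.30 [0.6212 0.2173 0.1052] head 11.07 open 0.159 F [ 0.2 -0.5 -2.2]
[[[-0.4, -0.2, 6.0], -0.005], [[-0.4, -0.2, 6.0], -0.0], [[-0.4, -0.2, 6.0], -0.0], [[-0.4, -0.2, 6.0], -0.0], [[-0.4, -0.2, 6.0], -0.0], [[-0.3, -0.2, 4.3], -0.0], [[0.0, 0.0, 0.0], -0.0], [[0.0, 0.0, 0.0], -0.0]] left 0.0
```

View pics/s9.png

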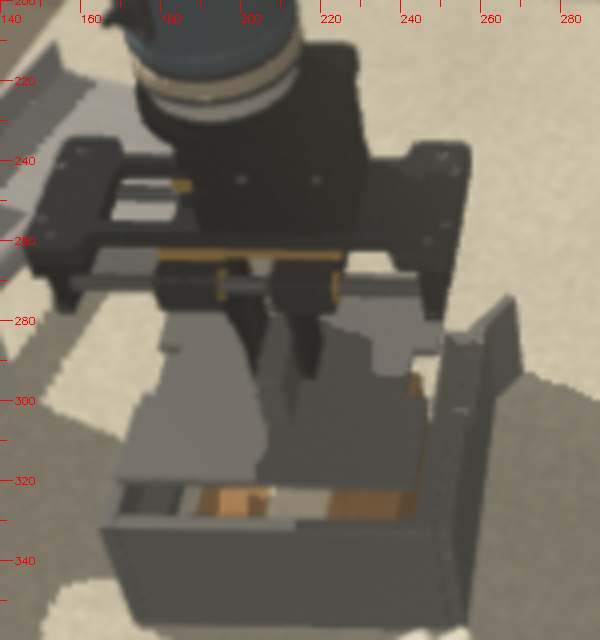

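View pics/s9b.png

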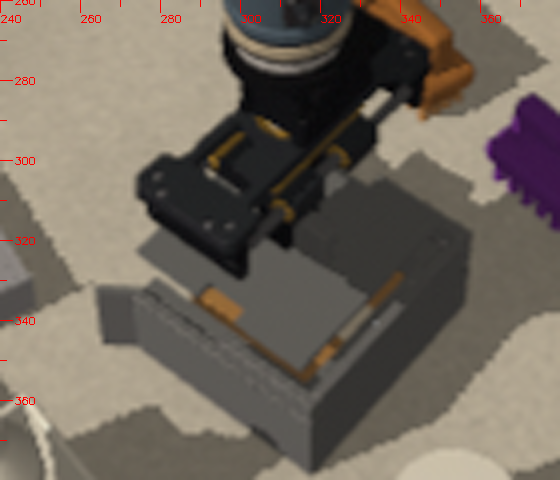

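View pics/s9c.png

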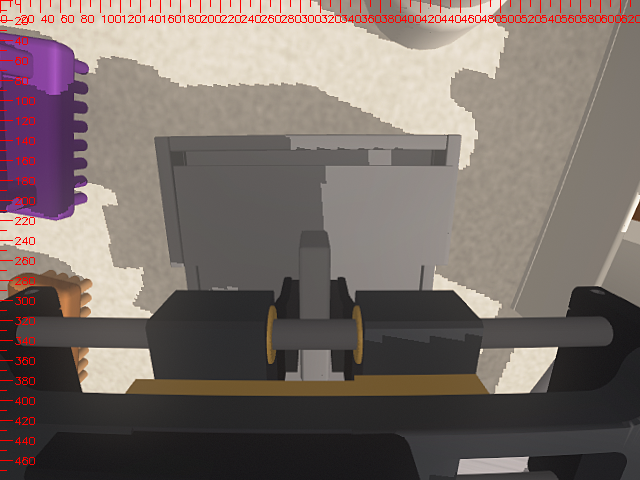

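send_rows:
  motion:
    - [[-2,0,6],-0.005]
    - [[-1,0,6],0]
    - [[0,0,6],0]
    - [[0,0,5],0]
    - [[0,0,2],0]

```text
time_s: 16.72
position: [0.6191, 0.2167, 0.0795]
tcp_rot: [[0.98, 0.197, 0.007], [0.198, -0.98, -0.002], [0.006, 0.004, -1.0]]
force: [0.1, 1.1, -1.2]
opening: 0.16
```

Run:
```python
from plan import *
OH=np.degrees(P['org'][2])-90
plan(orgp(-.009,0,.070),OH,5,4)
```

```text
org [np.float64(-10.4), np.float64(-0.2)] zax [ 0.007 -0.002 -1.   ] now t16.72 [0.6191 0.2167 0.0795] head 11.39 open 0.160 F [ 0.1  1.1 -1.2]
[[[-0.1, -0.6, 4.0], 0.0], [[-0.1, -0.6, 4.0], -0.0], [[-0.0, -0.2, 1.6], -0.0], [[0.0, 0.0, 0.0], -0.0], [[0.0, 0.0, 0.0], -0.0]] left 0.0
```

send_rows:
  motion:
    - [[0,0,3],0]
    - [[0,0,3],0]
    - [[0,0,2],0]
    - [[0,0,1],0]
    - [[0,0,0],0]

```text
time_s: 17.13
position: [0.6189, 0.2167, 0.0686]
tcp_rot: [[0.98, 0.198, 0.006], [0.198, -0.98, -0.003], [0.005, 0.004, -1.0]]
force: [-0.4, 0.2, -1.5]
opening: 0.158
```

send_rows:
  motion:
    - [[0,0,1],0]
    - [[0,0,1],0]
    - [[0,0,0],0]
    - [[0,0,0],0]
    - [[0,0,0],0]

```text
time_s: 17.55
position: [0.6196, 0.2168, 0.0691]
tcp_rot: [[0.98, 0.198, 0.008], [0.198, -0.98, -0.002], [0.007, 0.004, -1.0]]
force: [1.2, -0.3, -2.0]
opening: 0.153
```

Run:
```python
from plan import *
OH=np.degrees(P['org'][2])-90
plan(orgp(-.009,0,.068),OH,5,4)
```

```text
org [np.float64(-10.4), np.float64(-0.7)] zax [ 0.008 -0.002 -1.   ] now t17.55 [0.6196 0.2168 0.0691] head 11.41 open 0.153 F [ 1.2 -0.3 -2. ]
[[[-0.8, -1.4, 1.1], 0.0], [[0.0, 0.0, 0.0], -0.0], [[0.0, 0.0, 0.0], -0.0], [[0.0, 0.0, 0.0], -0.0], [[0.0, 0.0, 0.0], -0.0]] left 0.0
```

send_rows:
  motion:
    - [[0,0,2],0]
    - [[0,0,2],0]
    - [[0,0,0],0]
    - [[0,0,0],0]
    - [[0,0,0],0]

```text
time_s: 17.97
position: [0.6205, 0.217, 0.0694]
tcp_rot: [[0.98, 0.198, 0.01], [0.198, -0.98, -0.002], [0.01, 0.004, -1.0]]
force: [-0.0, 0.7, -1.8]
opening: 0.155
```

```bash
python3 - <<'E'
from plan import *
C={n:capture(n) for n in ('side','wrist')};pickle.dump(C,open('c10.pkl','wb'))
OH=np.degrees(P['org'][2])-90
plan(orgp(-.009,0,.068),OH,5,4)
E
python3 crop.py c10.pkl side 140 200 150 160 4 pics/s10.png
python3 crop.py c10.pkl wrist 0 0 640 480 1 pics/s10c.png
```

```text
org [np.float64(-10.4), np.float64(-1.5)] zax [ 0.01  -0.002 -1.   ] now t18.07 [0.6204 0.217  0.0691] head 11.42 open 0.159 F [-0.3  0.8 -2. ]
[[[-1.5, -1.4, 1.1], 0.001], [[0.0, 0.0, 0.0], -0.0], [[0.0, 0.0, 0.0], -0.0], [[0.0, 0.0, 0.0], -0.0], [[0.0, 0.0, 0.0], -0.0]] left 0.0
```

View pics/s10.png

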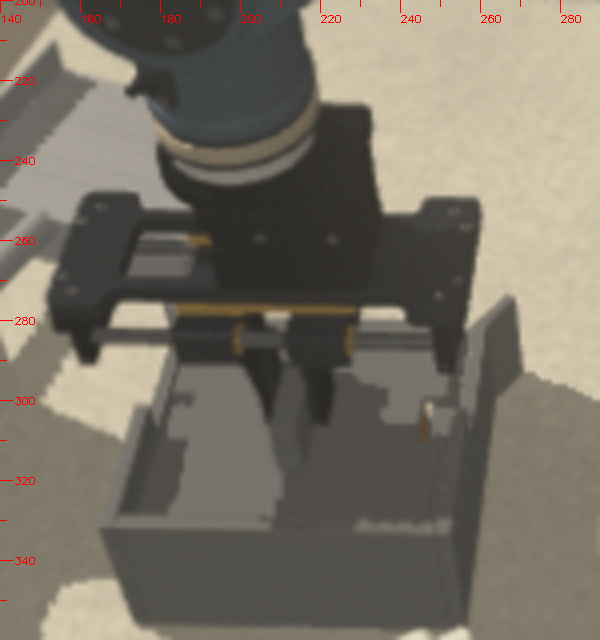

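View pics/s10c.png

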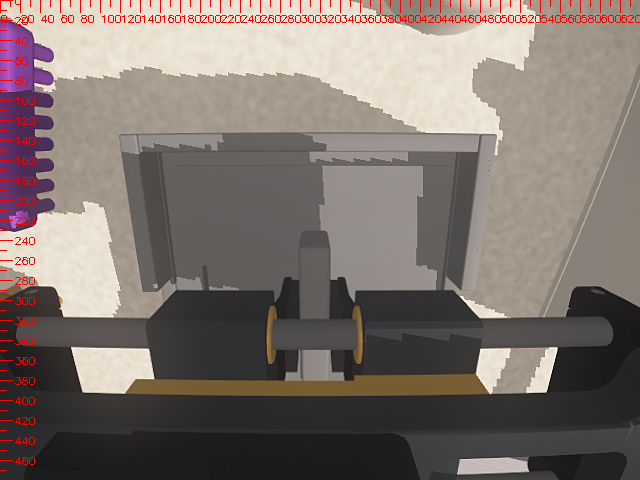

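send_rows:
  motion:
    - [[0,0,0],0]
    - [[0,0,0],0]
    - [[0,0,0],0]
    - [[0,0,0],0]
    - [[0,0,0],0]
  gripper: 0.6

```text
time_s: 18.48
position: [0.6211, 0.217, 0.0687]
tcp_rot: [[0.98, 0.198, 0.011], [0.198, -0.98, -0.002], [0.01, 0.004, -1.0]]
force: [0.6, -0.2, 0.3]
opening: 0.379
```

send_rows:
  motion:
    - [[0,0,-5],0]
    - [[0,0,-10],0]
    - [[0,0,-20],0]
    - [[0,0,-20],0]
    - [[0,0,-20],0]

```text
time_s: 18.9
position: [0.6169, 0.2165, 0.1433]
tcp_rot: [[0.98, 0.198, -0.0], [0.198, -0.98, -0.004], [-0.001, 0.004, -1.0]]
force: [0.4, -0.9, -0.2]
opening: 0.396
```

send_rows:
  motion:
    - [[0,10,-25],0]
    - [[0,20,-25],0]
    - [[0,25,-25],0]
    - [[0,25,-20],0]
    - [[0,20,0],0]

```text
time_s: 19.32
position: [0.6381, 0.1212, 0.2532]
tcp_rot: [[0.978, 0.206, 0.012], [0.206, -0.978, -0.002], [0.011, 0.004, -1.0]]
force: [0.6, -0.3, 0.0]
opening: 0.403
```

```bash
python3 - <<'E'
from plan import *
C={n:capture(n) for n in ('side','wrist')};pickle.dump(C,open('c11.pkl','wb'))
plan([.417,.089,.2],5,5,30)
E
python3 crop.py c11.pkl side 140 200 150 160 4 pics/s11.png
python3 crop.py c11.pkl wrist 0 0 640 480 1 pics/s11c.png
```

```text
org [np.float64(-109.5), np.float64(1.3)] zax [ 0.007 -0.003 -1.   ] now t19.42 [0.6371 0.1193 0.2501] head 11.69 open 0.401 F [-0.1  0.3  0.6]
[[[-29.2, -2.0, 6.4], 0.117], [[-29.3, 1.4, 6.4], -0.0], [[-29.3, 1.4, 6.4], -0.0], [[-29.3, 1.4, 6.4], -0.0], [[-29.3, 1.4, 6.4], -0.0]] left 77.8
```

View pics/s11.png

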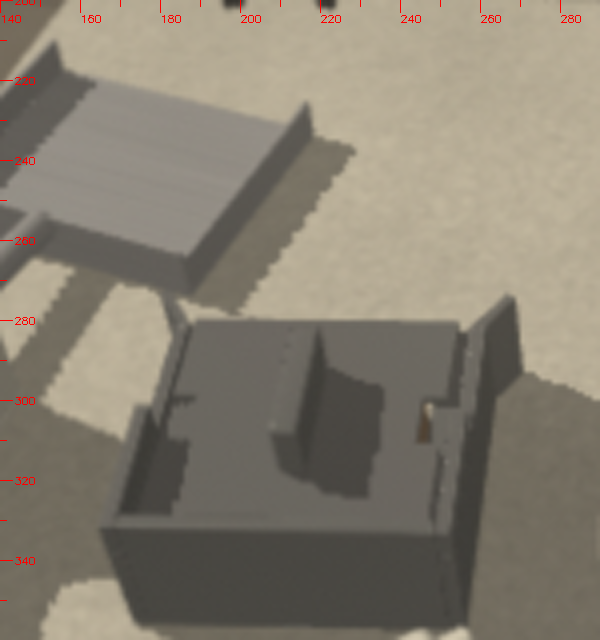

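View pics/s11c.png

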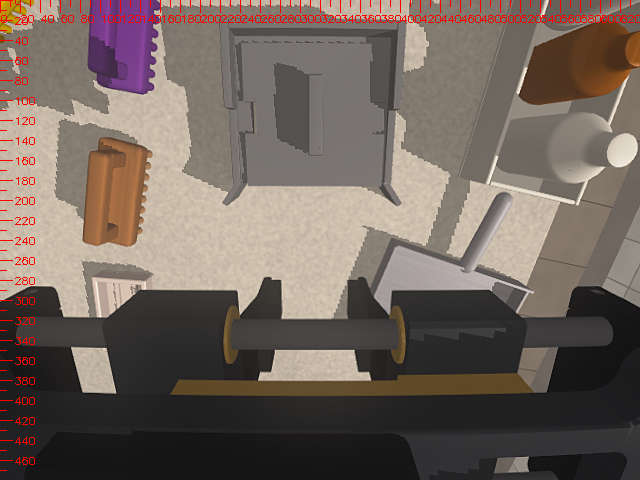

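```bash
python3 crop.py c11.pkl wrist 60 120 110 150 5 pics/b11.png; python3 crop.py c11.pkl wrist 210 10 200 210 3 pics/d11.png
python3 - <<'E'
from plan import *
C=pickle.load(open('c11.pkl','rb'));w=C['wrist']
for uv in ((308,74),(322,74),(322,155),(309,155)): print('rib',inorg(atz(w,uv,.093)))
for uv in ((232,187),(388,187)): print('plate front',inorg(atz(w,uv,.061)))
E
```

```text
rib [np.float64(24.7), np.float64(4.2)]
rib [np.float64(24.8), np.float64(-8.1)]
rib [np.float64(-44.7), np.float64(-8.9)]
rib [np.float64(-44.7), np.float64(3.2)]
plate front [np.float64(-78.8), np.float64(84.0)]
plate front [np.float64(-78.1), np.float64(-79.9)]
```

View pics/b11.png

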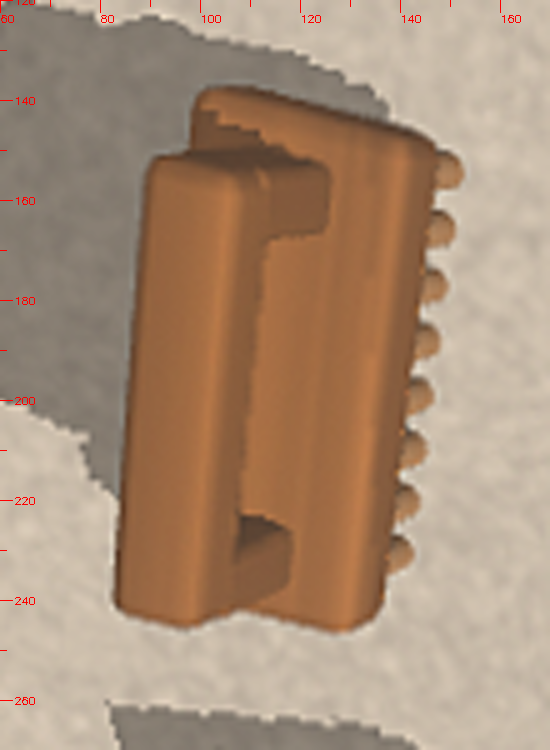

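View pics/d11.png

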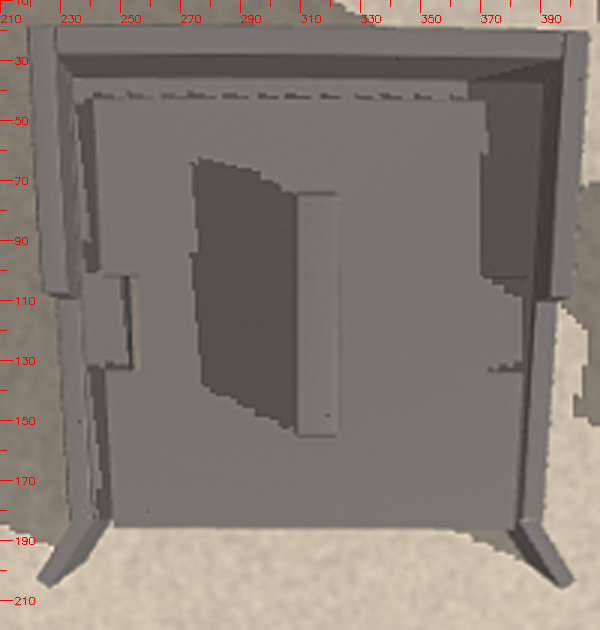

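Run:
```python
from plan import *
C=pickle.load(open('c11.pkl','rb'));w=C['wrist']
Q=[atz(w,uv,.078) for uv in ((90,152),(108,154),(83,241),(101,244))]
for q in Q: print(q.round(4))
a=(Q[0]+Q[1])/2;b=(Q[2]+Q[3])/2;d=a-b
print('len',np.linalg.norm(d),'w',np.linalg.norm(Q[0]-Q[1]),np.linalg.norm(Q[2]-Q[3]),'ctr',(a+b)/2,'yaw',np.degrees(np.arctan2(d[1],d[0])))
# block bottom-right check
for uv in ((146,148),(136,238),(98,139),):print(atz(w,uv,.04))
plan([.416,.03,.25],0,12,30)
```

```text
[0.4105 0.1427 0.078 ]
[0.4285 0.1441 0.078 ]
[0.4049 0.0482 0.078 ]
[0.4243 0.0488 0.078 ]
len 0.0950016604777341 w 0.01809632802040336 0.019468607952372066 ctr [0.41704984 0.09595797 0.078     ] yaw 87.02347897337667
[0.44793801 0.15285902 0.04      ]
[0.44314153 0.04827343 0.04      ]
[0.39503595 0.15237373 0.04      ]
org [np.float64(-109.5), np.float64(1.3)] zax [ 0.007 -0.003 -1.   ] now t19.42 [0.6371 0.1193 0.2501] head 11.69 open 0.401 F [-0.1  0.3  0.6]
[[[-29.5, 5.4, -0.2], 0.12], [[-28.7, 8.9, -0.2], 0.084], [[-27.8, 11.2, -0.2], -0.0], [[-27.8, 11.2, -0.2], -0.0], [[-27.8, 11.2, -0.2], -0.0], [[-27.8, 11.2, -0.2], -0.0], [[-27.8, 11.2, -0.2], -0.0], [[-26.4, 10.7, -0.1], -0.0], [[0.0, 0.0, 0.0], -0.0], [[0.0, 0.0, 0.0], -0.0], [[0.0, 0.0, 0.0], -0.0], [[0.0, 0.0, 0.0], -0.0]] left 0.0
```

send_rows:
  motion:
    - [[-28,6,0],0.12]
    - [[-28,9,0],0.12]
    - [[-28,12,0],0.01]
    - [[-28,12,0],0]
    - [[-28,12,0],0]

```text
time_s: 19.83
position: [0.4973, 0.0664, 0.249]
tcp_rot: [[0.998, -0.059, 0.013], [-0.059, -0.998, 0.001], [0.013, -0.001, -1.0]]
force: [0.5, -0.5, 0.1]
opening: 0.4
```

send_rows:
  motion:
    - [[-26,12,0],0]
    - [[-20,10,0],0]
    - [[-12,5,0],0]
    - [[0,0,0],0]
    - [[0,0,0],0]

```text
time_s: 20.25
position: [0.4239, 0.0455, 0.2478]
tcp_rot: [[0.998, -0.058, 0.003], [-0.058, -0.998, 0.004], [0.003, -0.004, -1.0]]
force: [1.0, -0.1, 0.2]
opening: 0.397
```

```bash
python3 - <<'E'
from plan import *
C={n:capture(n) for n in ('wrist',)};pickle.dump(C,open('c12.pkl','wb'))
plan([.418,.096,.15],-3,12,20)
E
python3 crop.py c12.pkl wrist 0 0 640 480 1 pics/w12.png
```

```text
org [np.float64(-139.6), np.float64(224.8)] zax [ 0.002  0.004 -1.   ] now t20.30 [0.424  0.0456 0.2477] head -3.29 open 0.400 F [0.3 0.2 0.4]
[[[-1.7, -9.0, 17.8], -0.005], [[-1.6, -9.0, 17.8], -0.0], [[-1.6, -9.0, 17.8], -0.0], [[-1.6, -9.0, 17.8], -0.0], [[-1.6, -9.0, 17.8], -0.0], [[-0.8, -4.6, 9.0], -0.0], [[0.0, 0.0, 0.0], -0.0], [[0.0, 0.0, 0.0], -0.0], [[0.0, 0.0, 0.0], -0.0], [[0.0, 0.0, 0.0], -0.0], [[0.0, 0.0, 0.0], -0.0], [[0.0, 0.0, 0.0], -0.0]] left 0.0
```

View pics/w12.png

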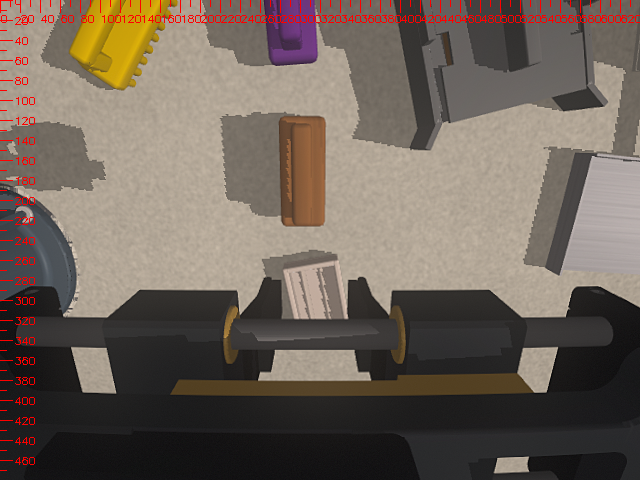

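```bash
python3 crop.py c12.pkl wrist 270 105 70 130 6 pics/w12b.png
```

```text
(no output)
```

View pics/w12b.png

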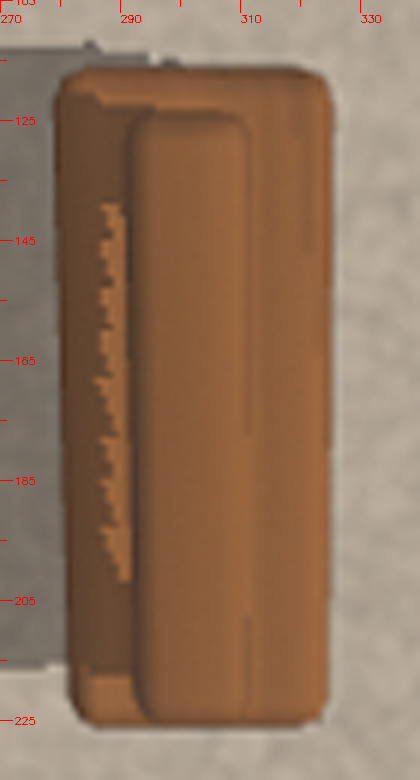

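Run:
```python
from plan import *
C=pickle.load(open('c12.pkl','rb'));w=C['wrist']
Q=[atz(w,uv,.074) for uv in ((291.5,124),(311,124),(293,224.5),(311.5,224.5))]
a=(Q[0]+Q[1])/2;b=(Q[2]+Q[3])/2;d=a-b
print('len',np.linalg.norm(d),'w',np.linalg.norm(Q[0]-Q[1]),np.linalg.norm(Q[2]-Q[3]),'ctr',(a+b)/2,'yaw',np.degrees(np.arctan2(d[1],d[0])))
Q=[atz(w,uv,.036) for uv in ((280,117),(325,117),(282,225.5),(324.5,225.5))]
a=(Q[0]+Q[1])/2;b=(Q[2]+Q[3])/2;d=a-b
print('block',np.linalg.norm(d),'w',np.linalg.norm(Q[0]-Q[1]),np.linalg.norm(Q[2]-Q[3]),'ctr',(a+b)/2,'yaw',np.degrees(np.arctan2(d[1],d[0])))
```

```text
len 0.09833226669894243 w 0.01859408514904991 0.019040567235109915 ctr [0.41545807 0.09440473 0.074     ] yaw 86.68120828316371
block 0.11766663886130217 w 0.04752020551825667 0.04871652010178984 ctr [0.41540285 0.09408731 0.036     ] yaw 86.55706996768623
```

send_rows:
  motion:
    - [[-3,-12,15],0]
    - [[-3,-13,16],0]
    - [[-2,-12,16],0]
    - [[0,-8,16],0]
    - [[0,-3,16],0]

```text
time_s: 20.72
position: [0.4313, 0.0975, 0.1704]
tcp_rot: [[0.998, -0.058, 0.023], [-0.058, -0.998, 0.004], [0.022, -0.005, -1.0]]
force: [-0.9, -0.8, -0.1]
opening: 0.4
```

Run:
```python
from plan import *
plan([.4155,.0943,.10],-3.4,5,15)
```

```text
org [np.float64(-90.2), np.float64(207.4)] zax [ 0.023  0.004 -1.   ] now t20.72 [0.4313 0.0975 0.1704] head -3.32 open 0.400 F [-0.9 -0.8 -0.1]
[[[-3.6, 0.9, 14.5], 0.001], [[-3.6, 0.9, 14.5], -0.0], [[-3.6, 0.9, 14.5], -0.0], [[-3.6, 0.9, 14.5], -0.0], [[-2.9, 0.8, 11.8], -0.0]] left 0.0
```

send_rows:
  motion:
    - [[-5,1,10],0]
    - [[-5,1,10],0]
    - [[-4,1,10],0]
    - [[-3,0,10],0]
    - [[-2,0,8],0]

```text
time_s: 21.13
position: [0.4212, 0.1004, 0.1169]
tcp_rot: [[0.998, -0.052, 0.027], [-0.052, -0.999, 0.005], [0.027, -0.007, -1.0]]
force: [-0.0, 0.4, -0.1]
opening: 0.403
```

Run:
```python
from plan import *
plan([.4155,.0943,.08],-3.4,5,8)
```

```text
org [np.float64(-85.3), np.float64(216.7)] zax [ 0.027  0.005 -1.   ] now t21.13 [0.4212 0.1004 0.1169] head -2.99 open 0.403 F [-0.   0.4 -0.1]
[[[-1.4, 1.4, 7.8], 0.007], [[-1.3, 1.4, 7.8], -0.0], [[-1.3, 1.4, 7.8], -0.0], [[-1.3, 1.4, 7.8], -0.0], [[-1.0, 1.0, 5.7], -0.0]] left 0.0
```

send_rows:
  motion:
    - [[-3,3,6],0.01]
    - [[-3,2,6],0]
    - [[-3,1,6],0]
    - [[-2,1,6],0]
    - [[-1,0,6],0]

```text
time_s: 21.55
position: [0.4153, 0.0964, 0.0827]
tcp_rot: [[0.998, -0.059, 0.032], [-0.059, -0.998, 0.006], [0.031, -0.008, -0.999]]
force: [0.2, -0.9, -0.0]
opening: 0.396
```

Run:
```python
from plan import *
plan([.4155,.0943,.051],-3.4,5,8)
```

```text
org [np.float64(-88.1), np.float64(223.3)] zax [ 0.032  0.006 -0.999] now t21.55 [0.4153 0.0964 0.0827] head -3.40 open 0.396 F [ 0.2 -0.9 -0. ]
[[[-0.2, 0.6, 8.0], 0.0], [[-0.2, 0.6, 8.0], -0.0], [[-0.2, 0.6, 8.0], -0.0], [[-0.2, 0.6, 7.7], -0.0], [[0.0, 0.0, 0.0], -0.0]] left 0.0
```

send_rows:
  motion:
    - [[-1,1,8],0]
    - [[-1,1,8],0]
    - [[-1,0,7],0]
    - [[0,0,5],0]
    - [[0,0,1],0]

```text
time_s: 21.97
position: [0.4144, 0.095, 0.0502]
tcp_rot: [[0.998, -0.059, 0.033], [-0.059, -0.998, 0.006], [0.033, -0.008, -0.999]]
force: [0.9, -0.2, 0.2]
opening: 0.401
```

```bash
python3 - <<'E'
from plan import *
C={n:capture(n) for n in ('side',)};pickle.dump(C,open('c13.pkl','wb'))
plan([.4155,.0943,.051],-3.4,5,8)
E
python3 crop.py c13.pkl side 250 200 140 140 4 pics/s13.png
```

```text
org [np.float64(-89.3), np.float64(224.5)] zax [ 0.033  0.006 -0.999] now t22.02 [0.4144 0.095  0.0504] head -3.40 open 0.400 F [-0.4  0.8 -0.5]
[[[1.2, 0.7, -0.6], 0.0], [[0.0, 0.0, 0.0], -0.0], [[0.0, 0.0, 0.0], -0.0], [[0.0, 0.0, 0.0], -0.0], [[0.0, 0.0, 0.0], -0.0]] left 0.0
```

View pics/s13.png

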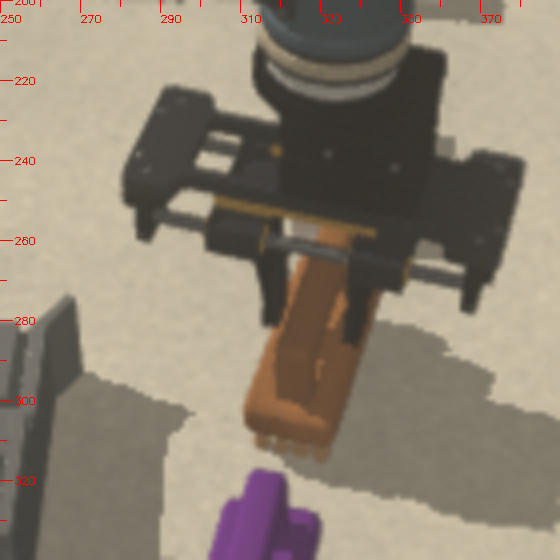

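Fingers straddle the brown handle; close.

send_rows:
  motion:
    - [[1,0,0],0]
    - [[0,0,0],0]
    - [[0,0,0],0]
    - [[0,0,0],0]
    - [[0,0,0],0]
  gripper: 1.0

```text
time_s: 22.43
position: [0.4161, 0.0951, 0.051]
tcp_rot: [[0.998, -0.059, 0.034], [-0.059, -0.998, 0.006], [0.034, -0.008, -0.999]]
force: [-0.1, 0.4, -2.1]
opening: 0.232
```

send_rows:
  motion:
    - [[0,0,0],0]
    - [[0,0,-2],0]
    - [[0,0,-5],0]
    - [[0,0,-10],0]
    - [[0,0,-15],0]

```text
time_s: 22.85
position: [0.4132, 0.0949, 0.0827]
tcp_rot: [[0.998, -0.059, 0.029], [-0.059, -0.998, 0.006], [0.028, -0.008, -1.0]]
force: [-0.8, 0.2, -2.2]
opening: 0.231
```

send_rows:
  motion:
    - [[0,0,-25],0]
    - [[0,0,-30],0]
    - [[0,0,-30],0]
    - [[0,0,-25],0]
    - [[0,0,-10],0]

```text
time_s: 23.27
position: [0.4067, 0.0941, 0.2089]
tcp_rot: [[0.998, -0.059, 0.024], [-0.059, -0.998, 0.007], [0.023, -0.008, -1.0]]
force: [0.4, 0.4, -1.6]
opening: 0.225
```

Run:
```python
from plan import *
OH=np.degrees(P['org'][2])-90
plan(orgp(-.06,.04,.21),OH,12,30)
```

```text
org [np.float64(-88.7), np.float64(232.3)] zax [ 0.024  0.007 -1.   ] now t23.27 [0.4067 0.0941 0.2089] head -3.41 open 0.225 F [ 0.4  0.4 -1.6]
[[[27.6, -11.8, 0.6], -0.12], [[28.8, -8.5, 0.6], -0.12], [[29.6, -5.0, 0.6], -0.018], [[29.7, -4.4, 0.6], -0.0], [[29.7, -4.4, 0.6], -0.0], [[29.7, -4.4, 0.6], -0.0], [[14.2, -2.1, 0.3], -0.0], [[0.0, 0.0, 0.0], -0.0], [[0.0, 0.0, 0.0], -0.0], [[0.0, 0.0, 0.0], -0.0], [[0.0, 0.0, 0.0], -0.0], [[0.0, 0.0, 0.0], -0.0]] left 0.0
```

send_rows:
  motion:
    - [[22,-10,0],-0.1]
    - [[28,-10,0],-0.1]
    - [[29,-9,0],-0.05]
    - [[30,-9,0],-0.01]
    - [[30,-9,0],0]

```text
time_s: 23.68
position: [0.5336, 0.1573, 0.2184]
tcp_rot: [[0.978, 0.21, 0.021], [0.21, -0.978, 0.005], [0.022, -0.0, -1.0]]
force: [0.2, -0.6, -0.8]
opening: 0.232
```

Run:
```python
from plan import *
OH=np.degrees(P['org'][2])-90
plan(orgp(-.06,.04,.21),OH,12,30)
```

```text
org [np.float64(-51.7), np.float64(95.3)] zax [ 0.021  0.005 -1.   ] now t23.68 [0.5336 0.1573 0.2184] head 12.10 open 0.232 F [ 0.2 -0.6 -0.8]
[[[29.2, 4.7, 5.1], 0.012], [[25.9, 3.9, 4.5], -0.0], [[0.0, 0.0, 0.0], -0.0], [[0.0, 0.0, 0.0], -0.0], [[0.0, 0.0, 0.0], -0.0], [[0.0, 0.0, 0.0], -0.0], [[0.0, 0.0, 0.0], -0.0], [[0.0, 0.0, 0.0], -0.0], [[0.0, 0.0, 0.0], -0.0], [[0.0, 0.0, 0.0], -0.0], [[0.0, 0.0, 0.0], -0.0], [[0.0, 0.0, 0.0], -0.0]] left 0.0
```

send_rows:
  motion:
    - [[20,2,2],0.01]
    - [[15,1,2],0]
    - [[10,0,2],0]
    - [[4,0,0],0]
    - [[0,0,0],0]

```text
time_s: 24.1
position: [0.5882, 0.1683, 0.2141]
tcp_rot: [[0.979, 0.202, 0.025], [0.202, -0.979, 0.006], [0.026, -0.001, -1.0]]
force: [-0.0, 0.0, -2.7]
opening: 0.227
```

```bash
python3 - <<'E'
from plan import *
C={n:capture(n) for n in ('wrist',)};pickle.dump(C,open('c14.pkl','wb'))
OH=np.degrees(P['org'][2])-90
plan(orgp(-.008,.04,.15),OH,12,12)
E
python3 crop.py c14.pkl wrist 0 0 640 480 1 pics/w14.png
```

```text
org [np.float64(-51.8), np.float64(40.4)] zax [ 0.024  0.006 -1.   ] now t24.15 [0.5874 0.1681 0.214 ] head 11.68 open 0.231 F [ 0.   0.4 -2.3]
[[[-0.1, -6.8, 9.9], 0.005], [[-0.2, -6.8, 9.9], -0.0], [[-0.2, -6.8, 9.9], -0.0], [[-0.2, -6.8, 9.9], -0.0], [[-0.2, -6.8, 9.9], -0.0], [[-0.2, -6.8, 9.9], -0.0], [[-0.1, -3.1, 4.5], -0.0], [[0.0, 0.0, 0.0], -0.0], [[0.0, 0.0, 0.0], -0.0], [[0.0, 0.0, 0.0], -0.0], [[0.0, 0.0, 0.0], -0.0], [[0.0, 0.0, 0.0], -0.0]] left 0.0
```

View pics/w14.png

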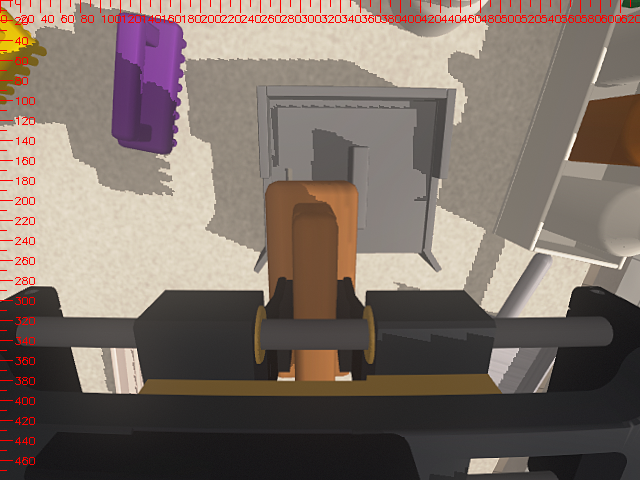

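send_rows:
  motion:
    - [[0,-7,9],0.005]
    - [[0,-8,9],0]
    - [[0,-8,9],0]
    - [[0,-8,9],0]
    - [[0,-5,6],0]

```text
time_s: 24.57
position: [0.5768, 0.2054, 0.1695]
tcp_rot: [[0.981, 0.195, 0.022], [0.195, -0.981, 0.006], [0.022, -0.001, -1.0]]
force: [0.3, 0.0, -2.2]
opening: 0.226
```

Run:
```python
from plan import *
C=pickle.load(open('c14.pkl','rb'));w=C['wrist'];P14=[inorg(atz(w,uv,.204)) for uv in ((267,184),(357,184))];print('block end',P14,'tcp was -51.8,40.4')
OH=np.degrees(P['org'][2])-90
plan(orgp(-.008,.04,.14),OH,12,12)
```

```text
block end [[np.float64(6.4), np.float64(63.0)], [np.float64(6.5), np.float64(16.8)]] tcp was -51.8,40.4
org [np.float64(-13.1), np.float64(43.5)] zax [ 0.022  0.006 -1.   ] now t24.57 [0.5768 0.2054 0.1695] head 11.24 open 0.226 F [ 0.3  0.  -2.2]
[[[1.1, -2.0, 11.8], -0.003], [[1.1, -2.0, 11.8], -0.0], [[0.6, -1.0, 6.0], -0.0], [[0.0, 0.0, 0.0], -0.0], [[0.0, 0.0, 0.0], -0.0], [[0.0, 0.0, 0.0], -0.0], [[0.0, 0.0, 0.0], -0.0], [[0.0, 0.0, 0.0], -0.0], [[0.0, 0.0, 0.0], -0.0], [[0.0, 0.0, 0.0], -0.0], [[0.0, 0.0, 0.0], -0.0], [[0.0, 0.0, 0.0], -0.0]] left 0.0
```

send_rows:
  motion:
    - [[1,-3,7],0]
    - [[1,-2,7],0]
    - [[1,-1,6],0]
    - [[0,0,5],0]
    - [[0,0,3],0]

```text
time_s: 24.98
position: [0.5768, 0.2151, 0.1362]
tcp_rot: [[0.98, 0.199, 0.017], [0.198, -0.98, 0.005], [0.018, -0.002, -1.0]]
force: [0.1, 0.1, -2.7]
opening: 0.228
```

```bash
python3 - <<'E'
from plan import *
C={n:capture(n) for n in ('side','scene')};pickle.dump(C,open('c15.pkl','wb'))
OH=np.degrees(P['org'][2])-90
plan(orgp(-.006,.04,.113),OH,12,5)
E
python3 crop.py c15.pkl side 140 200 150 160 4 pics/s15.png
python3 crop.py c15.pkl scene 240 230 140 150 4 pics/s15b.png
```

```text
org [np.float64(-3.9), np.float64(41.8)] zax [ 0.017  0.005 -1.   ] now t25.08 [0.5767 0.2148 0.1363] head 11.43 open 0.226 F [ 0.3  1.3 -3.3]
[[[0.3, 0.5, 5.0], 0.001], [[0.3, 0.5, 5.0], -0.0], [[0.3, 0.5, 5.0], -0.0], [[0.3, 0.5, 5.0], -0.0], [[0.2, 0.3, 3.4], -0.0], [[0.0, 0.0, 0.0], -0.0], [[0.0, 0.0, 0.0], -0.0], [[0.0, 0.0, 0.0], -0.0], [[0.0, 0.0, 0.0], -0.0], [[0.0, 0.0, 0.0], -0.0], [[0.0, 0.0, 0.0], -0.0], [[0.0, 0.0, 0.0], -0.0]] left 0.0
```

View pics/s15.png

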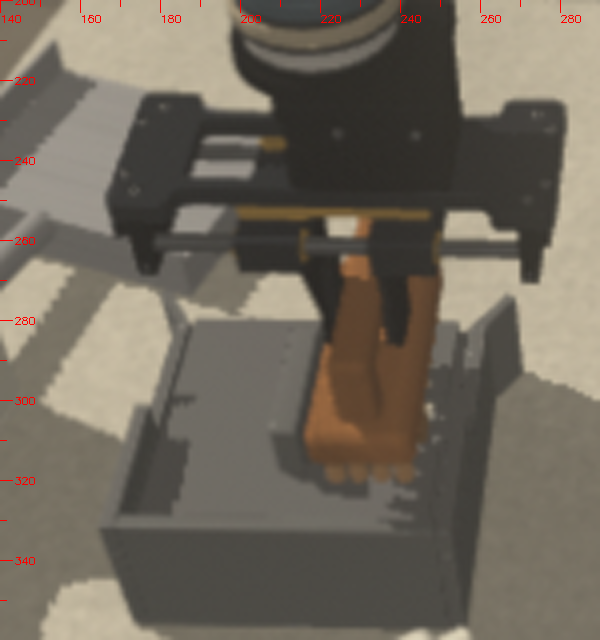

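View pics/s15b.png

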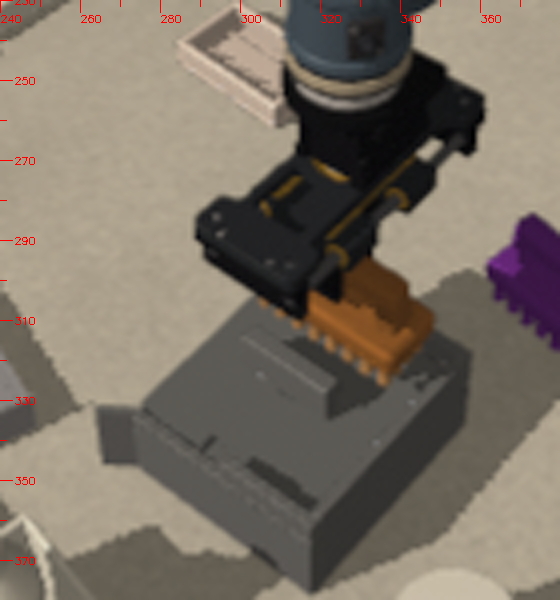

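send_rows:
  motion:
    - [[0,0,5],0]
    - [[0,0,5],0]
    - [[0,0,4],0]
    - [[0,0,3],0]
    - [[0,0,1],0]

```text
time_s: 25.5
position: [0.5789, 0.214, 0.1182]
tcp_rot: [[0.98, 0.196, 0.021], [0.196, -0.981, 0.005], [0.021, -0.001, -1.0]]
force: [0.3, -0.2, -2.6]
opening: 0.227
```

Run:
```python
from plan import *
OH=np.degrees(P['org'][2])-90
plan(orgp(-.006,.04,.113),OH,5,5)
```

```text
org [np.float64(-5.1), np.float64(39.7)] zax [ 0.021  0.005 -1.   ] now t25.50 [0.5789 0.214  0.1182] head 11.33 open 0.227 F [ 0.3 -0.2 -2.6]
[[[-0.3, 0.8, 4.9], -0.001], [[-0.0, 0.0, 0.3], -0.0], [[0.0, 0.0, 0.0], -0.0], [[0.0, 0.0, 0.0], -0.0], [[0.0, 0.0, 0.0], -0.0]] left 0.0
```

send_rows:
  motion:
    - [[0,0,2],0]
    - [[0,0,2],0]
    - [[0,0,1],0]
    - [[0,0,1],0]
    - [[0,0,0],0]

```text
time_s: 25.92
position: [0.5795, 0.2138, 0.112]
tcp_rot: [[0.98, 0.196, 0.021], [0.196, -0.981, 0.005], [0.022, -0.001, -1.0]]
force: [-0.7, 0.4, -1.7]
opening: 0.225
```

send_rows:
  motion:
    - [[0,0,1],0]
    - [[0,0,1],0]
    - [[0,0,1],0]
    - [[0,0,0],0]
    - [[0,0,0],0]

```text
time_s: 26.33
position: [0.5799, 0.2139, 0.1121]
tcp_rot: [[0.98, 0.196, 0.024], [0.196, -0.981, 0.006], [0.024, -0.001, -1.0]]
force: [0.4, 0.1, -2.9]
opening: 0.229
```

send_rows:
  motion:
    - [[0,0,0],0]
    - [[0,0,0],0]
    - [[0,0,0],0]
    - [[0,0,0],0]
    - [[0,0,0],0]
  gripper: 0.6

```text
time_s: 26.75
position: [0.5811, 0.2143, 0.1121]
tcp_rot: [[0.98, 0.197, 0.026], [0.196, -0.98, 0.006], [0.027, -0.001, -1.0]]
force: [0.2, -0.6, -0.2]
opening: 0.392
```

send_rows:
  motion:
    - [[0,0,-5],0]
    - [[0,0,-10],0]
    - [[0,0,-20],0]
    - [[0,0,-20],0]
    - [[0,0,-20],0]

```text
time_s: 27.17
position: [0.5761, 0.2131, 0.1868]
tcp_rot: [[0.98, 0.196, 0.016], [0.196, -0.981, 0.004], [0.016, -0.001, -1.0]]
force: [-0.1, -0.0, 0.1]
opening: 0.4
```

send_rows:
  motion:
    - [[0,20,-20],0]
    - [[0,25,-20],0]
    - [[0,30,-10],0]
    - [[0,30,0],0]
    - [[0,20,0],0]

```text
time_s: 27.58
position: [0.6031, 0.092, 0.2508]
tcp_rot: [[0.978, 0.206, 0.033], [0.206, -0.979, 0.007], [0.033, 0.0, -0.999]]
force: [-0.8, 0.6, -0.6]
opening: 0.397
```

send_rows:
  motion:
    - [[0,5,0],0]
    - [[0,0,0],0]
    - [[0,0,0],0]
    - [[0,0,0],0]
    - [[0,0,0],0]

```text
time_s: 28.0
position: [0.6049, 0.0851, 0.2544]
tcp_rot: [[0.979, 0.202, 0.037], [0.201, -0.979, 0.007], [0.038, 0.001, -0.999]]
force: [-0.5, -0.3, -0.1]
opening: 0.398
```

```bash
python3 - <<'E'
from plan import *
C={n:capture(n) for n in ('side','scene','wrist')};pickle.dump(C,open('c16.pkl','wb'))
plan([.6,.1,.25],10,1)
E
python3 crop.py c16.pkl side 140 200 150 160 4 pics/s16.png
python3 crop.py c16.pkl scene 160 170 240 230 3 pics/s16b.png
python3 crop.py c16.pkl wrist 0 0 640 480 1 pics/s16c.png
```

```text
org [np.float64(-136.7), np.float64(39.6)] zax [ 0.037  0.007 -0.999] now t28.15 [0.605  0.085  0.2542] head 11.65 open 0.401 F [ 0.3  0.5 -0.2]
[[[-2.0, -15.7, 4.2], 0.029]] left 0.0
```

View pics/s16.png

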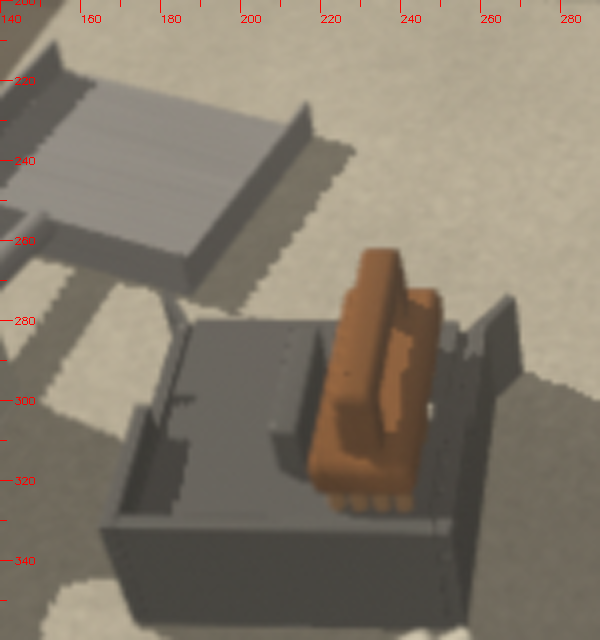

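View pics/s16b.png

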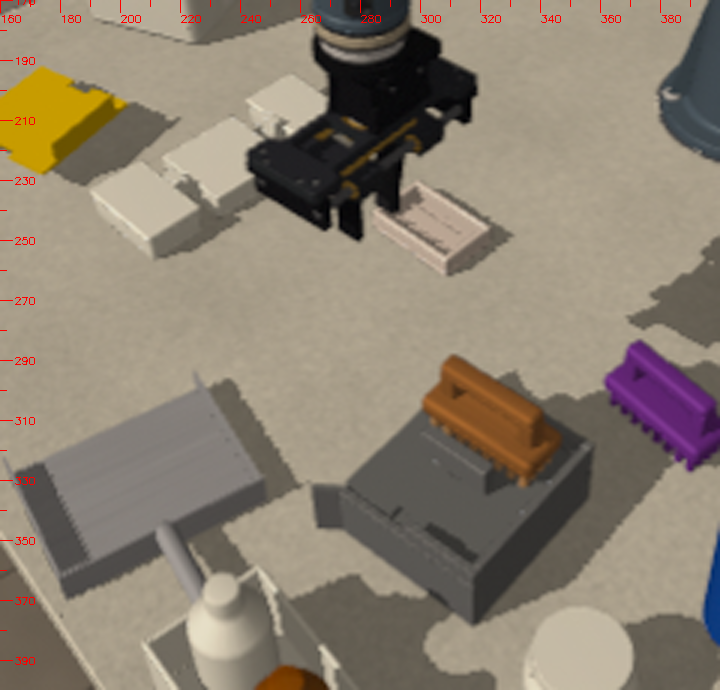

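View pics/s16c.png

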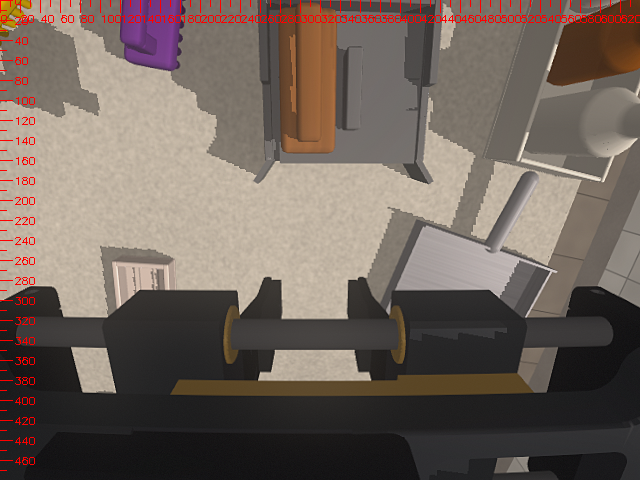

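Run:
```python
from plan import *
C=pickle.load(open('c16.pkl','rb'));w=C['wrist']
for n,uv,z in (('block',(282,151),.10),('block',(334,151),.10),('handle front',(297,139),.135),('handle front',(319,139),.135),('handle back',(299,6),.135),('handle back',(321,6),.135),('rib',(344,128),.093),('rib',(359,128),.093),('rib',(346,47),.093)): print(n,inorg(atz(w,uv,z)))
bot.hand_in()
```

```text
block [np.float64(-64.7), np.float64(62.8)]
block [np.float64(-64.5), np.float64(15.2)]
handle front [np.float64(-54.6), np.float64(48.6)]
handle front [np.float64(-54.5), np.float64(30.9)]
handle back [np.float64(40.9), np.float64(46.4)]
handle back [np.float64(41.2), np.float64(30.1)]
rib [np.float64(-44.0), np.float64(5.7)]
rib [np.float64(-43.8), np.float64(-8.2)]
rib [np.float64(24.2), np.float64(5.7)]
the job is handed in; nothing more can be done
```

The job is done and handed in, at about 28 s of the 72 s allowed. `hand_in` gives no verdict, so the results below are my own measurements from the camera images.

What I did:
- **Carton:** I pushed it along the shelf with the two half-open fingers until it stopped against the back wall.
- **Divider:** I lifted it straight up from between the tubs and lowered it onto the ledges, apron at the front, then released it at contact height.
- **Brush:** I stood the brown wooden one, not the purple or yellow look-alikes, on the divider on the organiser's +y side. I lowered it to contact before letting go.

Last checks, in organiser coordinates:

| Item | Measured | Wanted |
|---|---|---|
| Carton front end | x ≈ -55 mm (centre ≈ +5 mm) | centre at +5 mm |
| Divider grip centre | x ≈ -10 mm, y ≈ -1 to -2 mm | x -22 to 2, y within ±9 |
| Brush handle centre | x ≈ -6 mm, y ≈ +39 mm | x -30 to 20, y 15 to 60 |

- **Brush:** it stands upright and is within about 1° of front to back.
- **Divider:** it looked flat in the pictures. Its height of about 77 mm was inferred from the tool height, not measured directly.
- **Bystanders:** the tubs, soap dish and jar looked unmoved in the last pictures. The spray bottle was only partly in the last crop, but the arm did not work near it.
- **Disagreements:**
  - My first estimate of the organiser's position was about 2.6 mm off sideways from the close-up wrist view, so I used the wrist view.
  - The wrist force reading did not clearly show contact when I set the divider and the brush down. I judged contact from the tool height stopping where expected.

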